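# Unlatch the drying box and lock the capsule stage on its base

## Robot

A 6-joint arm with a two-finger parallel gripper is mounted at the origin on the work surface. World frame = base frame: x ahead of the robot, y to its left, z up, the work surface at z = 0. Lengths are in m, angles in rad, forces in N, time in s.
With the tool pointing down it reaches from about 0.25 to 0.8 m from the base axis. Payload 3.9 kg.
Tool frame: the origin (TCP) lies at the very end of the fingers, on their centre line; the grasp point (between the pads) lies 19 mm behind it; y points along the fingers, z is the direction in which the jaws open and shut, and the axes are right-handed (so a half turn about y gives the same grasp; the last joint's range is limited). The gripper opens to 85 mm and grips with 20 to 120 N. Pads are 22 mm wide; open, the fingers measure 114 mm over their backs; the gripper's body (76 mm by 85 mm) begins 54 mm behind the grasp point. The pads swing forward as they close: fully open they stand 13 mm farther back than shut.
Start: joints at [1.212, 0.26, -0.138, 1.173, 0, 1.571], TCP at [0.184, 0.492, 0.231] pointing down, gripper open.
Joint ranges: [-2.78, 2.78], [-0.83, 1.72], [-1.28, 1.37], [-1.9, 2.12], [-1.57, 1.48], [-3.14, 3.14]. Speed limits (rad/s): [2.57, 2.57, 3.14, 3.14, 3.14, 3.14].

## Interface

Orientations are given as a rotation vector (axis times angle).
In Python, from plant import read_state, capture, close_job gives the robot as it stands.
- The arm moves only by the tool step_arm, never from a script. Its argument "steps" is a list of rows, each an object with "dp": the shift along the tool's x, y, z in m, a list of three; "twist": the turn, a rotation vector about the tool's x, y, z in degrees, a list of three; "grip": the opening, from -1 (shut) to 1 (fully open), so that 0 is half open. A call has 1 to 12 rows; each row shifts and turns the commanded pose from where the row before left it, along the tool's axes as they then stand; what a row does not reach is not made up. A row lasts 1/12 s, in which the tool goes at most 41.7 mm and 7.16 degrees, less where a joint would pass 70% of its speed; a pose out of reach is approached as far as the arm can. A call with a gripper value outside its range is refused whole. The fingers move at their own pace and stop on an object; the grip force is fixed at half the most. Time passes only in rows, so rows that do not move let the fingers close. It gives the time, the measured TCP pose, the force and the opening at its end, in the units of the state.
- read_state(): the state, without advancing time (a new reading comes with each control period).
- capture(name): name is "side" or "top" or "wrist"; returns a dict with "color" (384x512x3 uint8, blue, green, red), "K" (3x3 intrinsics, pixels), "k1" (the pictures are not rectified: a ray, as slopes to the right and down, at radius r is drawn at 1 + k1 r^2 times it, then the intrinsics apply), "R" (3x3) and "t" (3): a world point X has camera coordinates R X + t; the wrist camera has in their place "T_tool_cam" (4x4, takes a point from camera to tool coordinates, whose origin is the TCP and whose axes are the tool frame's). Camera axes: x right, y down, z forward; pixel columns grow to the right and rows downward; lengths in m; the calibration is good to about 2 mm. A picture is of the moment at which its call begins: read the wrist's pose just before it. There is no depth.
- close_job(): hands the job in, once; it reports no verdict.
The state is a dict: "clock": time; "joint_pos": joint angles; "joint_velocities": joint speeds; "joint_torque": joint torques, N m; "ee_pos": TCP position; "tool_rot": TCP orientation; "wrist_force": force on the tool from outside, world axes, zero at the start; "ft_torque": the same for the moment, N m; "finger_gap": opening from 0.0 (shut) to 1.0 (fully open).
Only numpy, scipy, OpenCV 4.12 (cv2) and the standard library are available. Lean on these libraries where they do the work, as an engineer would, in place of code of your own. Each camera call takes 0.05 s, during which the arm holds its last target.

## Task

Press down the release tab on the drying box and, holding it down, slide the cover fully open so that it latches open when the tab springs back up. Then take the capsule stage out by its grip bar, set it squarely on the open capsule base with its lugs in the gaps, and turn it a quarter turn clockwise to the stop so that it is locked on. Let go and do not shift the other things on the mat.

Things in the scene. Friction and masses are not known exactly. Their poses are not given: they have to be found in the camera images.
- cover (a joint): travel of the grey sliding cover, m: 0 shut, 0.112 fully open (hard stop); it slides level along the +x of box; friction under 3 N, no spring. With the tab up it is locked: catches on the rail lock it again about every 28 mm if the tab is let up on the way, so hold the tab down all along. From 0.100 on the tab can spring up behind the last catch and latches the cover open.
- tab (a joint): how far the release tab is pressed straight down, m: 0 up, 0.010 at its hard stop. A spring lifts it (3 N at first, 7 N at the stop). The cover is free from 0.005 on; 0.007 to 0.008 is a good depth to slide with.
- tab_top (a point): centre of the top of the black ribbed release tab, 42 mm (along box x) by 48 mm (along box y); rides with the cover. Up, its top is 14 mm above the cover's top face. Shut and up it lies at x -35, y +52, z +100 mm in the frame of box.
- thumb_wall (a point): middle of the top edge of the grey upright wall, part of the cover, at the box +x end of the tab: 5 mm thick along x, 46 mm wide along y, its top 12 mm above the raised tab. Its near face is 22 mm from the tab's centre. A finger pressed on the tab can push against it. The tab's other sides are open.
- box: aluminium drying box, screwed down, 122 x 120 mm outside, walls 4 mm thick, 80 mm high, floor 5 mm thick; origin under its centre, x is the way the cover opens. Feet reach x +-77, latch rail and tab reach y +76 mm. The cover, 120 x 126 x 6 mm, lies on the walls; open, it juts out to x +172 mm at 80 mm height, and the mouth is free over x -57 to +52, y -56 to +56 mm.
- stage_mid (a point): centre (33.5 mm above the underside) of the loose blue top stage, 67 mm tall, 0.08 to 0.17 kg, upright in the box within 15 mm of its middle, turned anyhow. From below: spigot 48 mm diameter, 17 mm high; at its foot two lugs along stage +x and -x, 33 mm out from the axis, 14 mm wide, 6 mm high; body 68 mm diameter, 22 mm high; grip bar (see stage_bar). x and -x are alike.
- stage_bar (a point): middle of the stage's straight grip bar, 53 mm above the stage's underside: 62 mm long along stage x, 18 mm thick, 28 mm high (14 mm above and below this point). Moves with the stage; same axes as stage_mid.
- base: open blue capsule base bolted to a steel foot 115 mm square, 8 mm thick; origin under the foot's centre, z up. Cup 80 mm outside diameter, flat rim 58 mm above the origin, mouth 52 mm diameter with two opposite gaps, 25 mm wide, along base +x and -x, each marked by a vertical rib outside the cup.
- base_rim (a point): centre of the base's rim. Bayonet: stage x along base x (either way round, within 8 deg), axes within 1.5 mm: lower until the stage's body rests on the rim (stage_mid 16.5 mm above this point, 74.5 mm above the base origin), then turn clockwise seen from above to the dead stop at 80 deg. Anticlockwise is blocked. Once locked it has 3 mm of play up and down.
- oil_mid (a point): bystander: a white oil bottle, 58 mm diameter, 150 mm tall, upright; point half-way up
- adapter0: bystander: a brass press adapter, stepped round, up to 50 mm diameter, 60 mm tall; origin under its centre
- adapter1: bystander: a brass press adapter, stepped round, 44 mm diameter, 62 mm tall; origin under its centre
- adapter2: bystander: a brass press adapter, stepped round, 48 mm diameter, 60 mm tall; origin under its centre
- skate_plate: bystander: a silver aluminium skate plate with two axles, 165 x 110 x 32 mm, lying flat; origin under its centre
- wrench: bystander: a grey steel wrench 180 mm long, lying flat
- closed_mid (a point): bystander: a closed blue cleaning capsule, 72 mm diameter, 113 mm tall, a bystander, not the open base; point half-way up
- wheel: bystander: a white skate wheel, 58 mm diameter, 34 mm tall, lying flat; origin under its centre
There are look-alikes about, which are no part of the job. Leave any yellow look-alike of the box alone.

How it is judged:
By the outcome, as a careful person would: the job done as asked, in the order asked, and still so for the second after the job is handed in, with the robot touching nothing.
It also fails if it takes over 64 s, if anything falls off the work surface, if the arm or the gripper's body presses on something with over 40 N, if the wrist force passes 120 N, or if a joint passes its speed limit or range.

## Working session

There is one attempt and no reset: what is moved stays moved. The work goes in short steps, Python scripts to look and compute and a tool call to move; the robot and the scene stay as the last step left them, time stands still between calls to the robot, and variables do not carry over. Pictures are saved under pics/ and viewed, and the job is handed in when it is done.

Besides the shell and the picture viewer there is one more tool, called after "Request:" by a JSON object that holds its "name" and its "arguments". step_arm: Moves the arm, as the interface text tells. Its arguments: {"type":"object","properties":{"steps":{"type":"array"}},"required":["steps"]}

```bash
mkdir -p pics; ls
cat > h.py <<'E'
import numpy as np, cv2
from scipy.spatial.transform import Rotation as Ro
from plant import read_state, capture, close_job
def snap(n,f):
    s=read_state(); c=capture(n)
    if n=="wrist":
        T=np.eye(4);T[:3,:3]=Ro.from_rotvec(s["tool_rot"]).as_matrix();T[:3,3]=s["ee_pos"]
        M=np.linalg.inv(T@np.array(c["T_tool_cam"])); c["R"]=M[:3,:3];c["t"]=M[:3,3]
    c={k:np.array(v) for k,v in c.items() if v is not None}
    cv2.imwrite(f"pics/{f}.png",c["color"]); np.savez(f"pics/{f}.npz",**c); return c
def load(f): return dict(np.load(f"pics/{f}.npz"))
def ray(c,uv):
    K=c["K"];k=float(c["k1"]);D=np.array([k,0,0,0,0])
    p=cv2.undistortPoints(np.array(uv,float).reshape(-1,1,2),K,D).reshape(-1,2)
    d=np.c_[p,np.ones(len(p))]@c["R"]; o=-c["R"].T@c["t"]; return o,d
def onz(c,uv,z):
    o,d=ray(c,uv); return o+d*((z-o[2])/d[:,2])[:,None]
def proj(c,X):
    D=np.array([float(c["k1"]),0,0,0,0])
    return cv2.projectPoints(np.array(X,float).reshape(-1,1,3),cv2.Rodrigues(c["R"])[0],c["t"],c["K"],D)[0].reshape(-1,2)
E
python3 - <<'E'
from h import *
s=read_state();print({k:np.round(v,3) for k,v in s.items()})
for n in("side","top","wrist"):
    c=snap(n,n+"0");print(n,c["K"].tolist(),c["k1"],np.round(-c["R"].T@c["t"],3))
print(Ro.from_rotvec(s["tool_rot"]).as_matrix().round(3))
E
```

```text
pics
{'clock': np.float64(0.0), 'joint_pos': array([ 1.212,  0.261, -0.139,  1.173,  0.   ,  1.571]), 'joint_velocities': array([-0.001,  0.001, -0.001, -0.001, -0.   ,  0.   ]), 'joint_torque': array([-3.0000e-03, -4.0568e+01,  2.5393e+01,  1.9000e-02, -0.0000e+00,
        0.0000e+00]), 'ee_pos': array([0.184, 0.491, 0.23 ]), 'tool_rot': array([-1.554,  0.282, -0.281]), 'wrist_force': array([-0.389, -0.748, -1.101]), 'ft_torque': array([-0.015, -0.024, -0.009]), 'finger_gap': np.float64(0.995)}
side [[397.40590665048086, 0.0, 257.5043804879583], [0.0, 397.40590665048086, 185.75170435591374], [0.0, 0.0, 1.0]] -0.11691949800986202 [ 0.54  -0.91   0.978]
top [[399.22787204206196, 0.0, 255.86124914578616], [0.0, 399.22787204206196, 194.89503662938995], [0.0, 0.0, 1.0]] -0.039717847027304125 [0.363 0.115 1.374]
wrist [[327.6844692725422, 0.0, 252.96644600943748], [0.0, 327.6844692725422, 195.9103172598864], [0.0, 0.0, 1.0]] -0.02979585372201292 [0.106 0.52  0.373]
[[ 0.936 -0.001  0.351]
 [-0.351 -0.002  0.936]
 [-0.    -1.    -0.002]]
```

View pics/top0.png

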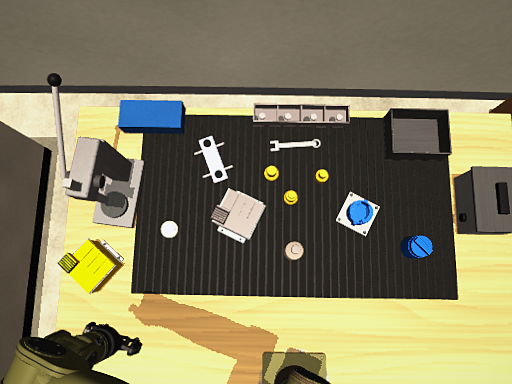

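View pics/side0.png

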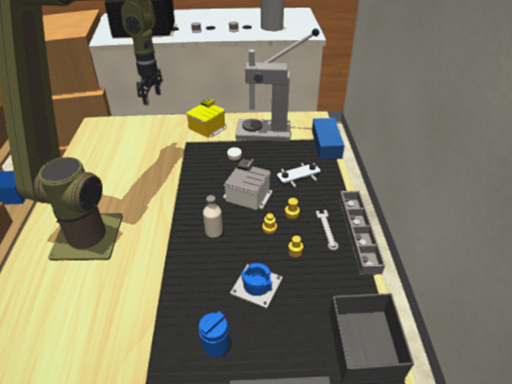

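View pics/wrist0.png

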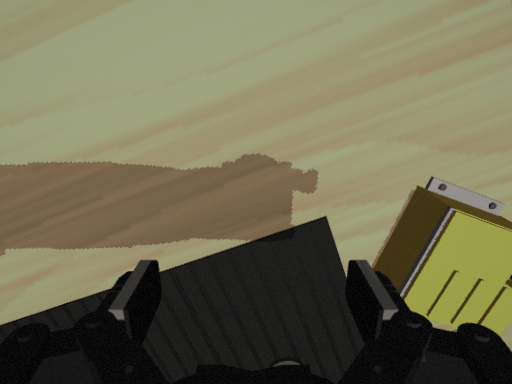

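Run:
```python
from h import *
t=load("top0")["color"];s=load("side0")["color"]
a=cv2.resize(t[175:255,195:285],None,fx=6,fy=6,interpolation=cv2.INTER_CUBIC)
cv2.imwrite("pics/a.png",a)
a=cv2.resize(t[180:250,325:395],None,fx=7,fy=7,interpolation=cv2.INTER_CUBIC)
b=cv2.resize(s[255:315,220:290],None,fx=7,fy=7,interpolation=cv2.INTER_CUBIC)
cv2.imwrite("pics/b.png",a)
cv2.imwrite("pics/c.png",cv2.resize(s[150:215,210:280],None,fx=8,fy=8,interpolation=cv2.INTER_CUBIC))
c=load("top0")
print(onz(c,[[219,214],[240,213]],0.1).round(3),onz(c,[[358,213]],0.058).round(3),onz(c,[[118,365],[135,345]],.23))
print(load("top0")["R"].round(3),load("side0")["R"].round(3))
```

```text
[[0.539 0.25  0.1  ]
 [0.544 0.182 0.1  ]] [[ 0.557 -0.208  0.058]] [[0.09846675 0.49848648 0.23      ]
 [0.15258123 0.45497913 0.23      ]]
[[ 0.021 -1.    -0.01 ]
 [-0.982 -0.018 -0.186]
 [ 0.186  0.014 -0.982]] [[ 0.999 -0.039 -0.001]
 [-0.026 -0.646 -0.763]
 [ 0.029  0.762 -0.647]]
```

View pics/a.png

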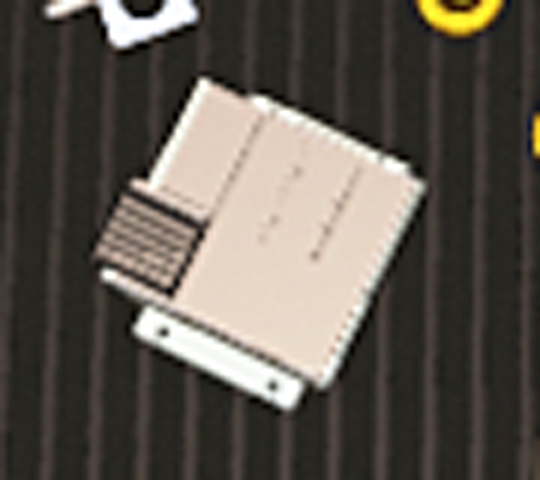

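View pics/b.png

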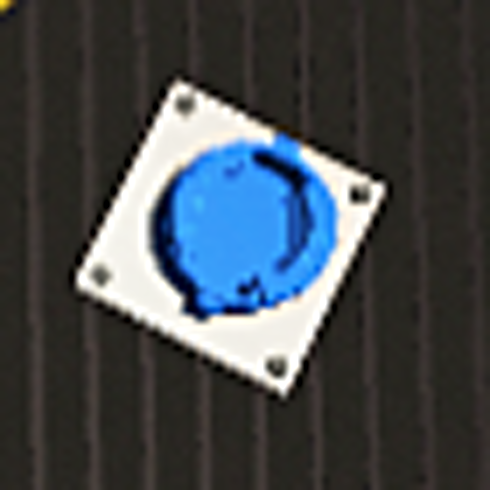

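View pics/c.png

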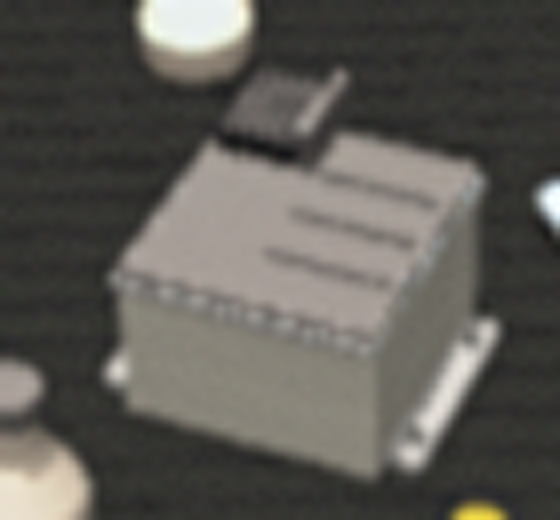

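```bash
cat >> h.py <<'E'
def rel(target, rotvec_dir=None):
    s=read_state();R=Ro.from_rotvec(s["tool_rot"]).as_matrix()
    return R.T@(np.array(target)-s["ee_pos"])
E
python3 - <<'E'
from h import *
c=load("wrist0");print(c["T_tool_cam"].round(3))
t=load("top0")
# box outline features on cover top z=.086: crop a px/6+(195,175)
f=lambda x,y:(195+x/6,175+y/6)
P=[f(325,385),f(425,185),f(180,290),f(262,112)]
W=onz(t,P,0.086);print(W.round(4))
for i,j in((0,1),(2,3),(0,2),(1,3)): d=W[j]-W[i];print(np.degrees(np.arctan2(d[1],d[0])),np.linalg.norm(d))
f=lambda x,y:(325+x/7,180+y/7)
W=onz(t,[f(178,80),f(387,183),f(285,395),f(77,285)],0.008);print(W.round(4),W.mean(0))
for i in range(4): d=W[(i+1)%4]-W[i];print(np.degrees(np.arctan2(d[1],d[0])),np.linalg.norm(d))
W=onz(t,[f(287,135),f(198,310)],.04);print(W.round(4));d=W[1]-W[0];print(np.degrees(np.arctan2(d[1],d[0])))
print(rel([.42,.24,.30]))
E
```

```text
[[-0.001  0.946  0.323 -0.084]
 [-0.    -0.323  0.946 -0.142]
 [ 1.     0.001  0.001 -0.   ]
 [ 0.     0.     0.     1.   ]]
[[0.4616 0.1513 0.086 ]
 [0.5713 0.0994 0.086 ]
 [0.5112 0.2309 0.086 ]
 [0.6101 0.1893 0.086 ]]
-25.316312362471372 0.12132771453964059
-22.812816395347344 0.10721893104010306
58.05559118664744 0.0938468035814315
66.66035008889882 0.09796120902376097
[[ 0.6403 -0.1958  0.008 ]
 [ 0.5902 -0.2984  0.008 ]
 [ 0.4844 -0.2446  0.008 ]
 [ 0.5366 -0.1437  0.008 ]] [ 0.56284963 -0.22065398  0.008     ]
-116.0276621334621 0.11416762642276145
153.06591518289642 0.1187071762633556
62.63899183949103 0.1136098390894131
-26.66420506105947 0.11605587648247574
[[ 0.6076 -0.2409  0.04  ]
 [ 0.5215 -0.1956  0.04  ]]
152.2254848208503
[ 0.30899762 -0.06912135 -0.15241537]
```

Request:
{"name": "step_arm", "arguments": {"steps": [{"dp": [0.026, -0.0058, -0.0128], "twist": [0, 0, 0], "grip": -1}, {"dp": [0.026, -0.0058, -0.0128], "twist": [0, 0.5, 0], "grip": -1}, {"dp": [0.026, -0.0058, -0.0128], "twist": [0, 0.5, 0], "grip": -1}, {"dp": [0.026, -0.0058, -0.0128], "twist": [0, 0.5, 0], "grip": -1}, {"dp": [0.026, -0.0058, -0.0128], "twist": [0, 0.5, 0], "grip": -1}, {"dp": [0.026, -0.0058, -0.0128], "twist": [0, 0.5, 0], "grip": -1}, {"dp": [0.026, -0.0058, -0.0128], "twist": [0, 0.5, 0], "grip": -1}, {"dp": [0.026, -0.0058, -0.0128], "twist": [0, 0.5, 0], "grip": -1}, {"dp": [0.026, -0.0058, -0.0128], "twist": [0, 0.5, 0], "grip": -1}, {"dp": [0.026, -0.0058, -0.0128], "twist": [0, 0.5, 0], "grip": -1}, {"dp": [0.026, -0.0058, -0.0128], "twist": [0, 0.5, 0], "grip": -1}, {"dp": [0.026, -0.0058, -0.0128], "twist": [0, 0, 0], "grip": -1}]}}

```text
clock: 1.15
ee_pos: [0.4126, 0.2276, 0.301]
tool_rot: [-1.543, 0.35, -0.35]
wrist_force: [0.7, 0.4, 0.3]
finger_gap: -0.001
```

Run:
```python
from h import *
c=snap("wrist","w1");s=read_state();print(s["clock"],s["ee_pos"],s["finger_gap"],s["joint_velocities"].round(2))
print(Ro.from_rotvec(s["tool_rot"]).as_matrix().round(3))
```

```text
1.2 [0.41607518 0.22448334 0.30202118] -0.0007136537252174463 [ 0.07 -0.   -0.02 -0.02  0.06  0.13]
[[ 0.9    0.004  0.435]
 [-0.435 -0.003  0.9  ]
 [ 0.005 -1.    -0.001]]
```

View pics/w1.png

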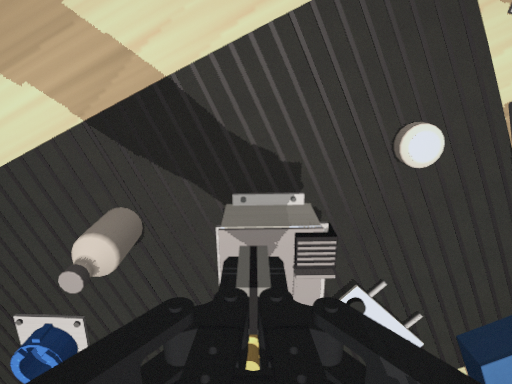

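Request:
{"name": "step_arm", "arguments": {"steps": [{"dp": [0.03, 0, 0], "twist": [0, 0, 0], "grip": -1}, {"dp": [0.04, 0, 0], "twist": [0, 0, 0], "grip": -1}, {"dp": [0.03, 0, 0], "twist": [0, 0, 0], "grip": -1}, {"dp": [0, 0, 0], "twist": [0, 0, 0], "grip": -1}, {"dp": [0, 0, 0], "twist": [0, 0, 0], "grip": -1}, {"dp": [0, 0, 0], "twist": [0, 0, 0], "grip": -1}]}}

```text
clock: 1.7
ee_pos: [0.5015, 0.1859, 0.3004]
tool_rot: [-1.543, 0.351, -0.349]
wrist_force: [-0.2, -0.8, 0.3]
finger_gap: 0.003
```

Run:
```python
from h import *
c=snap("wrist","w2");s=read_state();print(s["clock"],s["ee_pos"],s["finger_gap"],s["joint_velocities"].round(2))
print(Ro.from_rotvec(s["tool_rot"]).as_matrix().round(3))
cv2.imwrite("pics/w2c.png",cv2.resize(c["color"][60:260,180:380],None,fx=3,fy=3,interpolation=cv2.INTER_CUBIC))
```

```text
1.75 [0.5012015  0.18614616 0.30065026] -8.779105760122324e-05 [ 0.01 -0.01 -0.   -0.   -0.   -0.  ]
[[ 0.902 -0.001  0.431]
 [-0.431 -0.     0.902]
 [-0.001 -1.    -0.001]]
```

View pics/w2.png

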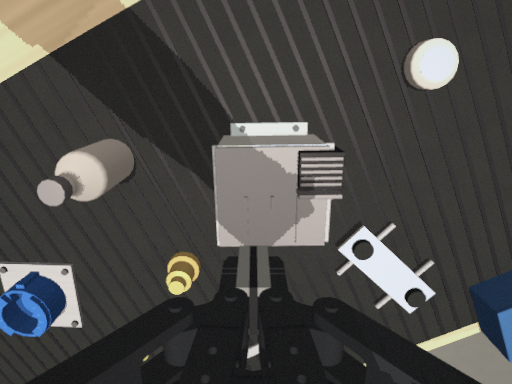

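View pics/w2c.png

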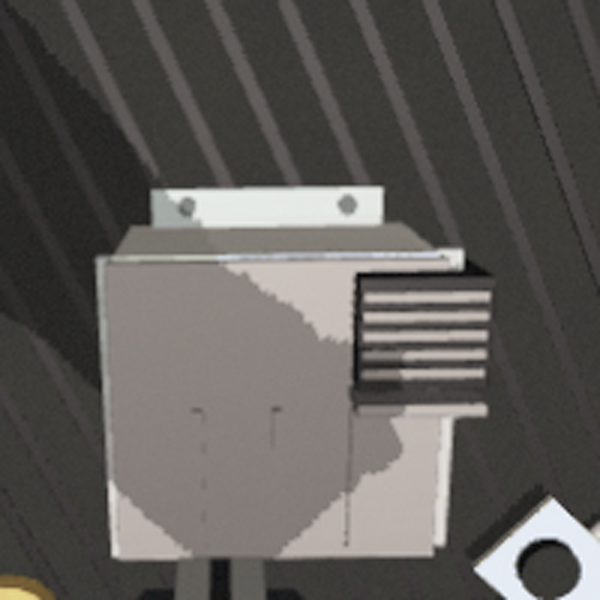

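Run:
```python
from h import *
c=load("w2")
f=lambda x,y:(180+x/3,60+y/3)
R0=Ro.from_rotvec(read_state()["tool_rot"]).as_matrix()
C=onz(c,[f(106,262),f(355,275),f(113,557),f(433,557)],.086)
C2=onz(c,[f(357,275),f(493,275),f(352,395),f(488,395)],.100)
C3=onz(c,[f(355,405),f(487,405),f(355,415),f(487,415)],.112)
for X in(C,C2,C3):
    print(X.round(4));print(((X-C[2])@R0[:,[0,2]]).round(4))
d=C[3]-C[2];print("yaw",np.degrees(np.arctan2(d[1],d[0]))-90, np.linalg.norm(d))
d=C[2]-C[0];print("yaw",np.degrees(np.arctan2(d[1],d[0])), np.linalg.norm(d))
d=C2[1]-C2[0];print("yaw",np.degrees(np.arctan2(d[1],d[0]))-90, np.linalg.norm(d))
F=onz(c,[f(152,187),f(383,187)],.0);print(F)
# cross-check with model: box centre from cover -y edge and ends
```

```text
[[0.4668 0.1561 0.086 ]
 [0.5104 0.2363 0.086 ]
 [0.5744 0.103  0.086 ]
 [0.6302 0.2199 0.086 ]]
[[-0.1199  0.0016]
 [-0.1152  0.0927]
 [ 0.      0.    ]
 [-0.      0.1295]]
[[0.5074 0.2364 0.1   ]
 [0.528  0.2798 0.1   ]
 [0.5476 0.2174 0.1   ]
 [0.5691 0.2625 0.1   ]]
[[-0.1179  0.0914]
 [-0.118   0.1395]
 [-0.0735  0.0916]
 [-0.0735  0.1416]]
[[0.5472 0.217  0.112 ]
 [0.5674 0.2594 0.112 ]
 [0.5507 0.2155 0.112 ]
 [0.571  0.2581 0.112 ]]
[[-0.0737  0.0911]
 [-0.0737  0.1381]
 [-0.0699  0.0913]
 [-0.0699  0.1385]]
yaw -25.520096034891154 0.12946847241200088
yaw -26.27345692297357 0.11993533602613334
yaw -25.40350405229627 0.04805933556977634
[[0.45576014 0.17421358 0.        ]
 [0.49972979 0.26653024 0.        ]]
```

Run:
```python
from h import *
R0=Ro.from_rotvec(read_state()["tool_rot"]).as_matrix()
c2=np.array([.5744,.103])
p=c2+R0[:2,[0,2]]@[-0.090,.1155];print(p, rel([p[0],p[1],.12]))
print("tab centre",c2+R0[:2,[0,2]]@[-0.0957,.1155],"box centre",c2+R0[:2,[0,2]]@[-0.0605,.0635])
```

```text
[0.54294825 0.24600712] [0.01211088 0.18058172 0.07214023]
tab centre [0.5378045  0.24846308] box centre [0.54716422 0.18637093]
```

Request:
{"name": "step_arm", "arguments": {"steps": [{"dp": [0.006, 0.0, 0.036], "twist": [0, 0, 0], "grip": -1}, {"dp": [0.006, 0.02, 0.036], "twist": [0, 0, 0], "grip": -1}, {"dp": [0, 0.035, 0], "twist": [0, 0, 0], "grip": -1}, {"dp": [0, 0.035, 0], "twist": [0, 0, 0], "grip": -1}, {"dp": [0, 0.035, 0], "twist": [0, 0, 0], "grip": -1}, {"dp": [0, 0.035, 0], "twist": [0, 0, 0], "grip": -1}, {"dp": [0, 0.02, 0], "twist": [0, 0, 0], "grip": -1}, {"dp": [0, 0, 0], "twist": [0, 0, 0], "grip": -1}, {"dp": [0, 0, 0], "twist": [0, 0, 0], "grip": -1}]}}

```text
clock: 2.5
ee_pos: [0.5423, 0.2459, 0.1205]
tool_rot: [-1.544, 0.351, -0.347]
wrist_force: [0.4, 0.3, 0.5]
finger_gap: -0.0
```

Run:
```python
from h import *
s=read_state();print(s["clock"],s["ee_pos"].round(4),s["wrist_force"].round(1),rel([.54295,.2460,.12]).round(4))
for n in("wrist","side","top"): snap(n,n[0]+"3")
a=cv2.resize(load("w3")["color"][150:384,120:400],None,fx=2,fy=2)
b=cv2.resize(load("s3")["color"][130:215,200:290],None,fx=5.5,fy=5.5,interpolation=cv2.INTER_CUBIC)
cv2.imwrite("pics/w3c.png",a);cv2.imwrite("pics/s3c.png",b)
```

```text
2.5 [0.5423 0.2459 0.1205] [0.4 0.3 0.5] [0.0006 0.0005 0.0003]
```

View pics/w3c.png

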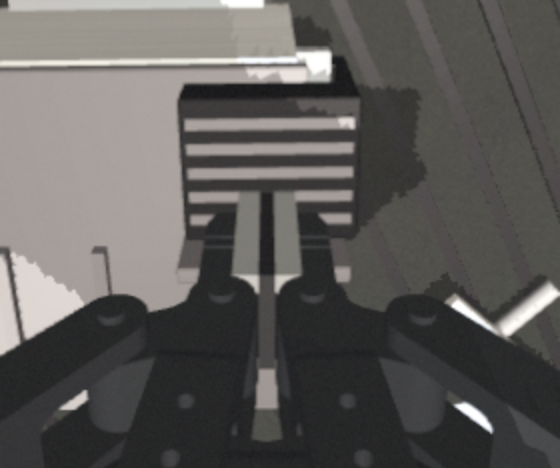

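View pics/s3c.png

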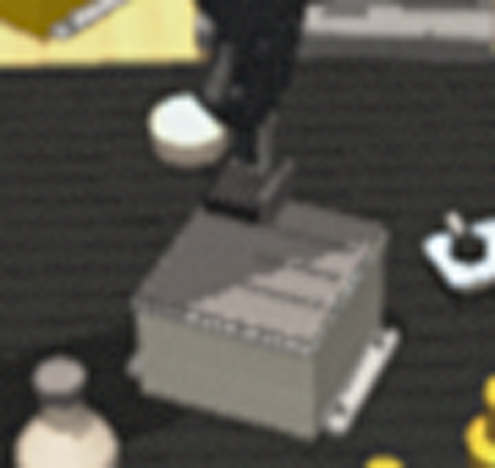

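Request:
{"name": "step_arm", "arguments": {"steps": [{"dp": [0, 0.012, 0], "twist": [0, 0, 0], "grip": -1}, {"dp": [0, 0.008, 0], "twist": [0, 0, 0], "grip": -1}, {"dp": [0, 0.003, 0], "twist": [0, 0, 0], "grip": -1}, {"dp": [0, 0, 0], "twist": [0, 0, 0], "grip": -1}, {"dp": [0, 0, 0], "twist": [0, 0, 0], "grip": -1}]}}

```text
clock: 3.07
ee_pos: [0.5457, 0.2465, 0.0995]
tool_rot: [-1.54, 0.347, -0.352]
wrist_force: [0.9, 1.4, 5.0]
finger_gap: 0.001
```

Request:
{"name": "step_arm", "arguments": {"steps": [{"dp": [0, 0.0025, 0], "twist": [0, 0, 0], "grip": -1}, {"dp": [0, 0.002, 0], "twist": [0, 0, 0], "grip": -1}, {"dp": [0, 0, 0], "twist": [0, 0, 0], "grip": -1}, {"dp": [0, 0, 0], "twist": [0, 0, 0], "grip": -1}]}}

```text
clock: 3.4
ee_pos: [0.5457, 0.2465, 0.0952]
tool_rot: [-1.54, 0.347, -0.352]
wrist_force: [1.1, 1.4, 5.9]
finger_gap: 0.002
```

Request:
{"name": "step_arm", "arguments": {"steps": [{"dp": [0, 0.0015, 0], "twist": [0, 0, 0], "grip": -1}, {"dp": [0, 0, 0], "twist": [0, 0, 0], "grip": -1}, {"dp": [0, 0, 0], "twist": [0, 0, 0], "grip": -1}]}}

```text
clock: 3.65
ee_pos: [0.5457, 0.2465, 0.0939]
tool_rot: [-1.539, 0.347, -0.352]
wrist_force: [0.9, 1.6, 7.2]
finger_gap: -0.0
```

Run:
```python
from h import *
s=read_state();print(s["clock"],s["ee_pos"].round(4),s["wrist_force"].round(1))
c=snap("wrist","w4");print(read_state()["wrist_force"],read_state()["ee_pos"])
cv2.imwrite("pics/w4c.png",cv2.resize(c["color"][150:290,160:340],None,fx=4,fy=4,interpolation=cv2.INTER_CUBIC))
```

```text
3.65 [0.5457 0.2465 0.0939] [0.9 1.6 7.2]
[0.93718167 0.75584691 7.27446939] [0.54574316 0.24653189 0.09393614]
```

View pics/w4c.png

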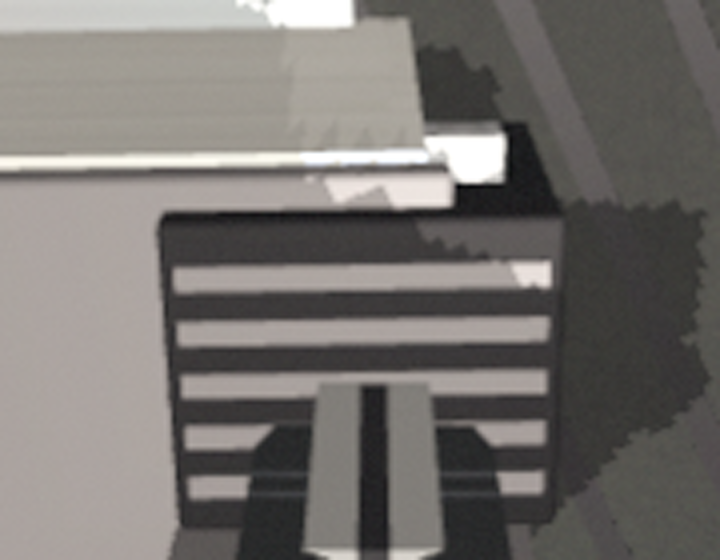

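Request:
{"name": "step_arm", "arguments": {"steps": [{"dp": [0.002, -0.0005, 0], "twist": [0, 0, 0], "grip": -1}, {"dp": [0.003, 0, 0], "twist": [0, 0, 0], "grip": -1}, {"dp": [0.006, 0, 0], "twist": [0, 0, 0], "grip": -1}, {"dp": [0.009, 0, 0], "twist": [0, 0, 0], "grip": -1}, {"dp": [0.01, 0, 0], "twist": [0, 0, 0], "grip": -1}, {"dp": [0.01, 0, 0], "twist": [0, 0, 0], "grip": -1}, {"dp": [0, 0, 0], "twist": [0, 0, 0], "grip": -1}]}}

```text
clock: 4.28
ee_pos: [0.5832, 0.2292, 0.0944]
tool_rot: [-1.539, 0.347, -0.353]
wrist_force: [2.4, 1.6, 6.3]
finger_gap: -0.001
```

Run:
```python
from h import *
s=read_state();print(s["clock"],s["ee_pos"].round(4),s["wrist_force"].round(1))
c=snap("wrist","w5")
cv2.imwrite("pics/w5c.png",c["color"])
```

```text
4.2833 [0.5832 0.2292 0.0944] [2.4 1.6 6.3]
```

View pics/w5c.png

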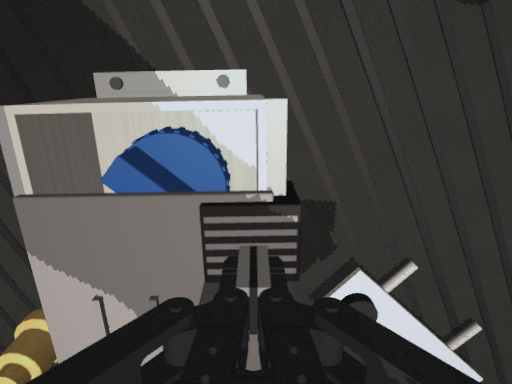

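Request:
{"name": "step_arm", "arguments": {"steps": [{"dp": [0.006, 0, 0], "twist": [0, 0, 0], "grip": -1}, {"dp": [0.01, 0, 0], "twist": [0, 0, 0], "grip": -1}, {"dp": [0.011, 0, 0], "twist": [0, 0, 0], "grip": -1}, {"dp": [0.011, 0, 0], "twist": [0, 0, 0], "grip": -1}, {"dp": [0.011, 0, 0], "twist": [0, 0, 0], "grip": -1}, {"dp": [0.008, 0, 0], "twist": [0, 0, 0], "grip": -1}, {"dp": [0.006, 0, 0], "twist": [0, 0, 0], "grip": -1}, {"dp": [0, 0, 0], "twist": [0, 0, 0], "grip": -1}]}}

```text
clock: 5.0
ee_pos: [0.64, 0.2026, 0.0946]
tool_rot: [-1.537, 0.347, -0.353]
wrist_force: [2.9, 3.3, 7.3]
finger_gap: 0.002
```

Request:
{"name": "step_arm", "arguments": {"steps": [{"dp": [0.004, 0, 0], "twist": [0, 0, 0], "grip": -1}, {"dp": [0.003, 0, 0], "twist": [0, 0, 0], "grip": -1}, {"dp": [0.002, 0, 0], "twist": [0, 0, 0], "grip": -1}, {"dp": [0.002, 0, 0], "twist": [0, 0, 0], "grip": -1}, {"dp": [0, 0, 0], "twist": [0, 0, 0], "grip": -1}, {"dp": [0, 0, 0], "twist": [0, 0, 0], "grip": -1}]}}

```text
clock: 5.5
ee_pos: [0.648, 0.1983, 0.0944]
tool_rot: [-1.538, 0.348, -0.35]
wrist_force: [0.2, 4.4, 6.0]
finger_gap: 0.002
```

Request:
{"name": "step_arm", "arguments": {"steps": [{"dp": [0.002, 0, 0], "twist": [0, 0, 0], "grip": -1}, {"dp": [0.002, 0, 0], "twist": [0, 0, 0], "grip": -1}, {"dp": [0, 0, 0], "twist": [0, 0, 0], "grip": -1}, {"dp": [0, 0, 0], "twist": [0, 0, 0], "grip": -1}]}}

```text
clock: 5.83
ee_pos: [0.6485, 0.1978, 0.0943]
tool_rot: [-1.537, 0.351, -0.344]
wrist_force: [-5.6, 7.2, 9.7]
finger_gap: -0.004
```

Run:
```python
from h import *
s=read_state();print(s["clock"],s["ee_pos"].round(4),s["wrist_force"].round(1))
c=snap("wrist","w6")
```

```text
5.8333 [0.6485 0.1978 0.0943] [-5.6  7.2  9.7]
```

View pics/w6.png

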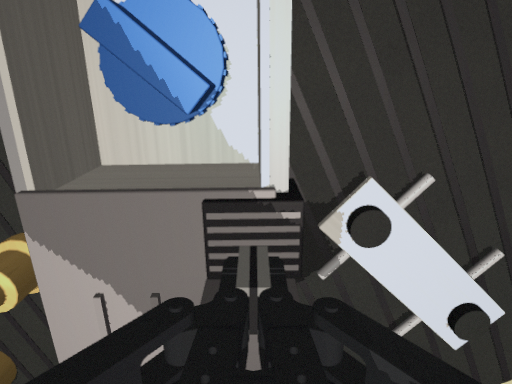

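Request:
{"name": "step_arm", "arguments": {"steps": [{"dp": [-0.002, 0, 0], "twist": [0, 0, 0], "grip": -1}, {"dp": [0, -0.006, 0], "twist": [0, 0, 0], "grip": -1}, {"dp": [0, -0.012, 0], "twist": [0, 0, 0], "grip": -1}, {"dp": [0, -0.03, 0], "twist": [0, 0, 0], "grip": -1}, {"dp": [0, -0.04, 0], "twist": [0, 0, 0], "grip": -1}, {"dp": [0, -0.04, 0], "twist": [0, 0, 0], "grip": -1}, {"dp": [0, -0.03, 0], "twist": [0, 0, 0], "grip": -1}, {"dp": [0, 0, -0.02], "twist": [0, 0, 0], "grip": -1}, {"dp": [0, 0, -0.02], "twist": [0, 0, 0], "grip": -0.3}, {"dp": [0, 0, 0], "twist": [0, 0, 0], "grip": -0.3}, {"dp": [0, 0, 0], "twist": [0, 0, 0], "grip": -0.3}, {"dp": [0, 0, 0], "twist": [0, 0, 0], "grip": -0.3}]}}

```text
clock: 6.88
ee_pos: [0.6313, 0.1593, 0.25]
tool_rot: [-1.543, 0.351, -0.349]
wrist_force: [-0.6, -0.9, -0.5]
finger_gap: 0.355
```

Run:
```python
from h import *
s=read_state();print(s["clock"],s["ee_pos"].round(4),s["wrist_force"].round(1),s["finger_gap"],s["joint_pos"].round(2))
c=snap("wrist","w7")
c=snap("side","s7")
cv2.imwrite("pics/s7c.png",cv2.resize(c["color"][130:230,200:300],None,fx=5.5,fy=5.5,interpolation=cv2.INTER_CUBIC))
```

```text
6.8833 [0.6313 0.1593 0.25  ] [-0.6 -0.9 -0.5] 0.35467390516018393 [0.25 0.48 0.25 1.34 0.   0.69]
```

View pics/w7.png

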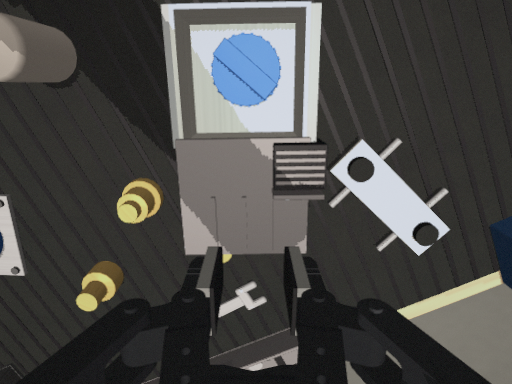

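View pics/s7c.png

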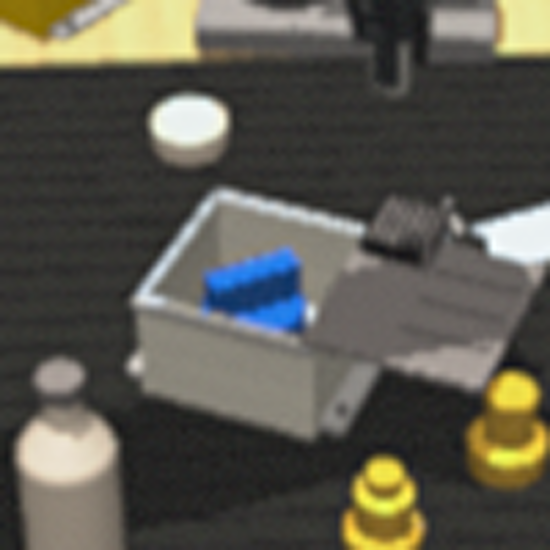

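Run:
```python
from h import *
c=load("w7")["color"]
cv2.imwrite("pics/w7c.png",cv2.resize(c[10:135,165:325],None,fx=5,fy=5,interpolation=cv2.INTER_CUBIC))
cv2.imwrite("pics/w7d.png",cv2.resize(c[125:225,165:365],None,fx=4,fy=4,interpolation=cv2.INTER_CUBIC))
```

```text
(no output)
```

View pics/w7c.png

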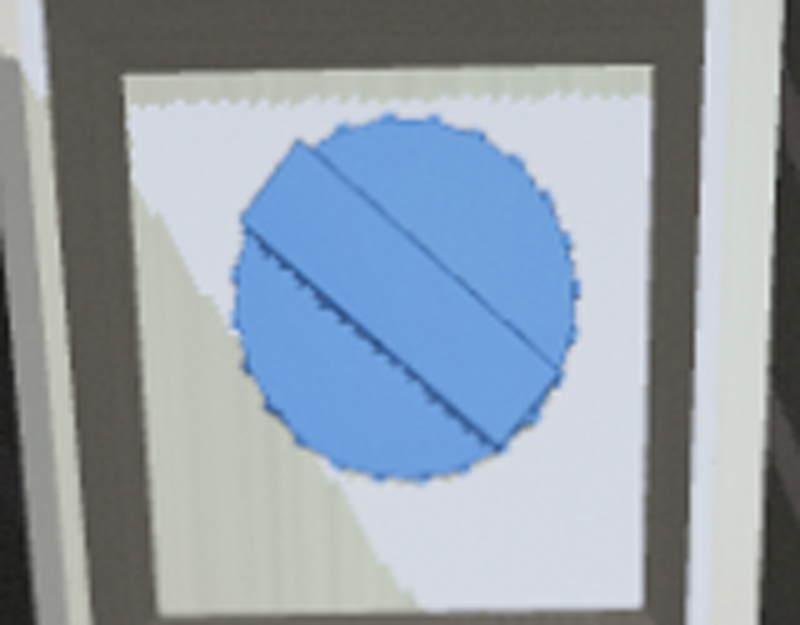

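View pics/w7d.png

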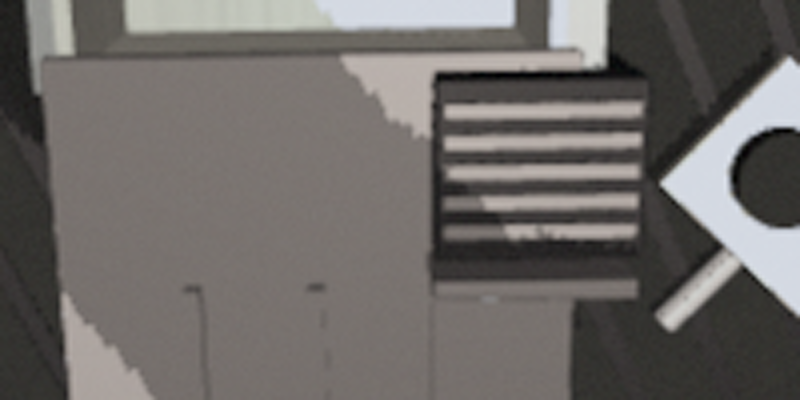

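Run:
```python
from h import *
c=load("w7")
f=lambda x,y:(165+x/5,10+y/5)
B=onz(c,[f(300,142),f(245,221),f(498,449),f(558,372)],.072)
print(B.round(4),B.mean(0)); a=(B[2]+B[3])/2-(B[0]+B[1])/2
print("len",np.linalg.norm(a),"yaw",np.degrees(np.arctan2(a[1],a[0])), "w",np.linalg.norm(B[0]-B[1]),np.linalg.norm(B[2]-B[3]))
for i,j in((0,3),(1,2)): d=B[j]-B[i];print(np.degrees(np.arctan2(d[1],d[0])))
# disc at z .044
D=onz(c,[f(233,300),f(580,290),f(408,115),f(408,482)],.044);print(D.round(4),D.mean(0),np.linalg.norm(D[0]-D[1]),np.linalg.norm(D[2]-D[3]))
# rim corners of box at 0.08: tab
g=lambda x,y:(165+x/4,125+y/4)
T=onz(c,[g(433,75),g(650,75)],.1);print(T,np.linalg.norm(T[0]-T[1]))
# corner of cover -x edge
Cc=onz(c,[g(42,58),g(580,50)],.086);print(Cc,np.linalg.norm(Cc[0]-Cc[1]))
R0=Ro.from_rotvec(read_state()["tool_rot"]).as_matrix()
bc=np.array([.54716,.18637,0])
for X in(T,Cc,B.mean(0)[None]):print("boxframe",((X-bc)@R0[:,[0,2]]).round(4))
```

```text
[[0.5093 0.1894 0.072 ]
 [0.5167 0.1744 0.072 ]
 [0.5726 0.1989 0.072 ]
 [0.5648 0.2148 0.072 ]] [0.54082961 0.19437185 0.072     ]
len 0.06108210380063611 yaw 24.129496747772283 w 0.01666429817781899 0.017650636653722455
24.593449429763783
23.664912705575222
[[0.5252 0.1637 0.044 ]
 [0.5533 0.2269 0.044 ]
 [0.5099 0.2099 0.044 ]
 [0.572  0.1798 0.044 ]] [0.5401055  0.19505865 0.044     ] 0.06916758686993055 0.06897624460999228
[[0.60880568 0.18961045 0.1       ]
 [0.62967747 0.23349914 0.1       ]] 0.0485988539701348
[[0.5682966  0.10859698 0.086     ]
 [0.62074292 0.22271775 0.086     ]] 0.12559524111199685
boxframe [[0.0541 0.0294]
 [0.0541 0.078 ]]
boxframe [[ 0.0525 -0.0611]
 [ 0.0507  0.0645]]
boxframe [[-0.0092  0.0044]]
```

Run:
```python
from h import *
print(rel([.5405,.1947,.20]).round(4))
```

```text
[-0.0971  0.0499 -0.0077]
```

Request:
{"name": "step_arm", "arguments": {"steps": [{"dp": [-0.032, 0.01, -0.003], "twist": [0, 0, 0], "grip": 0}, {"dp": [-0.032, 0.02, -0.003], "twist": [0, 0, 0], "grip": 0}, {"dp": [-0.033, 0.02, -0.002], "twist": [0, 0, 0], "grip": 0}, {"dp": [0, 0, 0], "twist": [0, -5, 0], "grip": 0}, {"dp": [0, 0, 0], "twist": [0, -6.4, 0], "grip": 0}, {"dp": [0, 0, 0], "twist": [0, -6.4, 0], "grip": 0}, {"dp": [0, 0, 0], "twist": [0, -6.4, 0], "grip": 0}, {"dp": [0, 0, 0], "twist": [0, -6.4, 0], "grip": 0}, {"dp": [0, 0, 0], "twist": [0, -6.4, 0], "grip": 0}, {"dp": [0, 0, 0], "twist": [0, -6.4, 0], "grip": 0}, {"dp": [0, 0, 0], "twist": [0, -6.2, 0], "grip": 0}, {"dp": [0, 0, 0], "twist": [0, 0, 0], "grip": 0}]}}

```text
clock: 7.98
ee_pos: [0.5406, 0.1947, 0.1999]
tool_rot: [-1.545, -0.33, 0.332]
wrist_force: [0.2, -0.4, -0.1]
finger_gap: 0.5
```

Request:
{"name": "step_arm", "arguments": {"steps": [{"dp": [0, 0, 0], "twist": [0, 0, 0], "grip": 0}, {"dp": [0, 0, 0], "twist": [0, 0, 0], "grip": 0}]}}

```text
clock: 8.15
ee_pos: [0.5406, 0.1944, 0.2001]
tool_rot: [-1.546, -0.327, 0.328]
wrist_force: [-0.6, -0.2, -0.6]
finger_gap: 0.501
```

Run:
```python
from h import *
s=read_state();print(s["clock"],s["ee_pos"].round(4),s["wrist_force"].round(1),s["finger_gap"],s["joint_pos"].round(2))
R=Ro.from_rotvec(s["tool_rot"]).as_matrix();print(R.round(3),np.degrees(np.arctan2(R[1,0],R[0,0])))
print(rel([.5405,.1947,.047]).round(4))
c=snap("wrist","w8")
```

```text
8.15 [0.5406 0.1944 0.2001] [-0.6 -0.2 -0.6] 0.5013843975460933 [ 0.35  0.36 -0.08  1.14 -0.   -0.07]
[[ 0.914 -0.    -0.406]
 [ 0.406 -0.     0.914]
 [-0.001 -1.     0.   ]] 23.938436494036942
[1.000e-04 1.531e-01 3.000e-04]
```

View pics/w8.png

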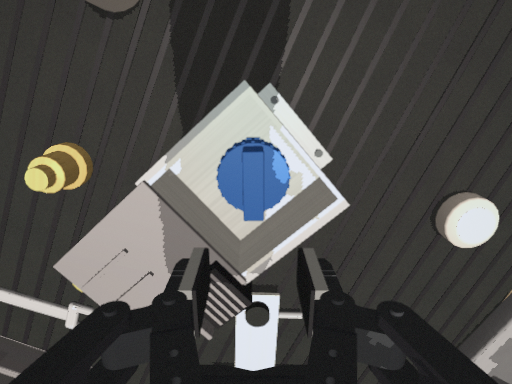

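Request:
{"name": "step_arm", "arguments": {"steps": [{"dp": [0, 0.02, 0], "twist": [0, 0, 0], "grip": 0}, {"dp": [0, 0.035, 0], "twist": [0, 0, 0], "grip": 0}, {"dp": [0, 0.035, 0], "twist": [0, 0, 0], "grip": 0}, {"dp": [0, 0.03, 0], "twist": [0, 0, 0], "grip": 0}, {"dp": [0, 0.015, 0], "twist": [0, 0, 0], "grip": 0}, {"dp": [0, 0.01, 0], "twist": [0, 0, 0], "grip": 0}, {"dp": [0, 0.004, 0], "twist": [0, 0, 0], "grip": 0}, {"dp": [0, 0.002, 0], "twist": [0, 0, 0], "grip": 0}, {"dp": [0, 0, 0], "twist": [0, 0, 0], "grip": 0}, {"dp": [0, 0, 0], "twist": [0, 0, 0], "grip": 0}]}}

```text
clock: 9.03
ee_pos: [0.5418, 0.1945, 0.0507]
tool_rot: [-1.545, -0.331, 0.327]
wrist_force: [0.4, 0.4, 0.7]
finger_gap: 0.5
```

Run:
```python
from h import *
s=read_state();print(s["clock"],s["ee_pos"].round(4),s["wrist_force"].round(1))
c=snap("wrist","w9");snap("top","t9")
```

```text
9.0333 [0.5418 0.1945 0.0507] [0.4 0.4 0.7]
```

View pics/w9.png

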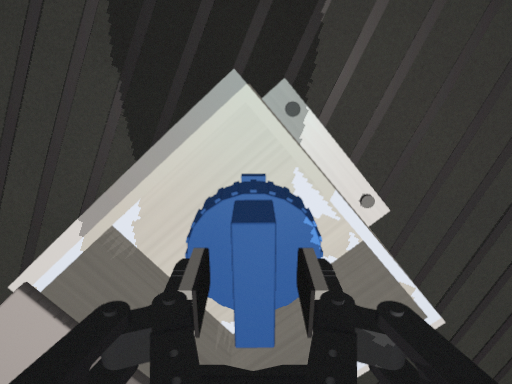

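Request:
{"name": "step_arm", "arguments": {"steps": [{"dp": [0, 0.002, 0], "twist": [0, 0, 0], "grip": 0}, {"dp": [0, 0, 0], "twist": [0, 0, 0], "grip": -1}, {"dp": [0, 0, 0], "twist": [0, 0, 0], "grip": -1}, {"dp": [0, 0, 0], "twist": [0, 0, 0], "grip": -1}, {"dp": [0, 0, 0], "twist": [0, 0, 0], "grip": -1}, {"dp": [0, 0, 0], "twist": [0, 0, 0], "grip": -1}, {"dp": [0, 0, 0], "twist": [0, 0, 0], "grip": -1}, {"dp": [0, 0, 0], "twist": [0, 0, 0], "grip": -1}]}}

```text
clock: 9.8
ee_pos: [0.5414, 0.1945, 0.0484]
tool_rot: [-1.545, -0.331, 0.328]
wrist_force: [-0.8, 1.3, 5.2]
finger_gap: 0.2
```

Request:
{"name": "step_arm", "arguments": {"steps": [{"dp": [0, -0.005, 0], "twist": [0, 0, 0], "grip": -1}, {"dp": [0, -0.012, 0], "twist": [0, 0, 0], "grip": -1}, {"dp": [0, -0.025, 0], "twist": [0, 0, 0], "grip": -1}, {"dp": [0, -0.035, 0], "twist": [0, 0, 0], "grip": -1}, {"dp": [0, -0.04, 0], "twist": [0, 0, 0], "grip": -1}, {"dp": [0, -0.04, 0], "twist": [0, 0, 0], "grip": -1}, {"dp": [0, -0.03, 0], "twist": [0, 0, 0], "grip": -1}, {"dp": [0, -0.015, 0], "twist": [0, 0, 0], "grip": -1}, {"dp": [0, 0, 0], "twist": [0, 0, 0], "grip": -1}]}}

```text
clock: 10.55
ee_pos: [0.5428, 0.1948, 0.2541]
tool_rot: [-1.545, -0.335, 0.323]
wrist_force: [1.2, -0.3, -0.7]
finger_gap: 0.204
```

Run:
```python
from h import *
s=read_state();print(s["clock"],s["ee_pos"].round(4),s["wrist_force"].round(1),s["finger_gap"])
c=snap("wrist","w10");snap("top","t10");snap("side","s10")
cv2.imwrite("pics/s10c.png",cv2.resize(load("s10")["color"][60:360,140:400],None,fx=2,fy=2))
t=load("t10")
print(onz(t,[[293,250]],.15), onz(t,[[358,213]],.058))
print(rel([.56,-.215,.25]))
```

```text
10.55 [0.5428 0.1948 0.2541] [ 1.2 -0.3 -0.7] 0.20438351183710357
[[0.42639959 0.01530399 0.15      ]] [[ 0.55737564 -0.20801401  0.058     ]]
[-0.14812079 -0.00164921 -0.38153049]
```

View pics/w10.png

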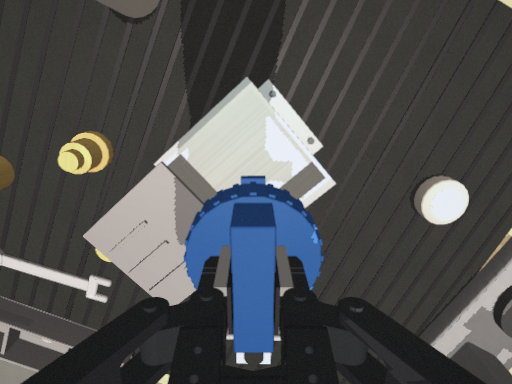

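View pics/s10c.png

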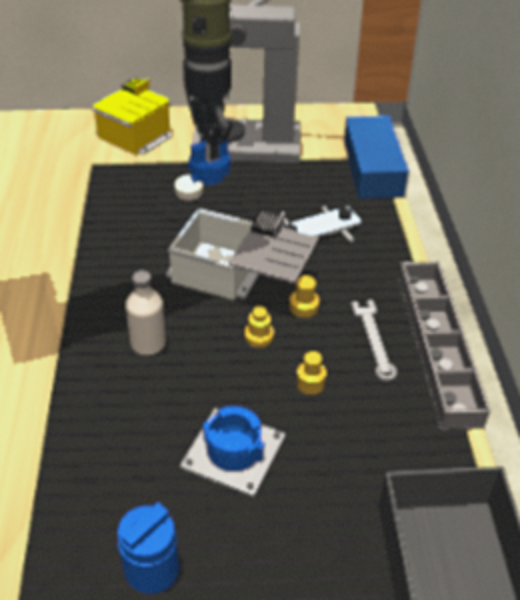

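Request:
{"name": "step_arm", "arguments": {"steps": [{"dp": [-0.003, 0, -0.016], "twist": [0, 0, 0], "grip": -1}, {"dp": [-0.0063, 0, -0.033], "twist": [0, 0, 0], "grip": -1}, {"dp": [-0.0063, 0, -0.033], "twist": [0, 0, 0], "grip": -1}, {"dp": [-0.0063, 0, -0.033], "twist": [0, 0, 0], "grip": -1}, {"dp": [-0.0063, 0, -0.033], "twist": [0, 0, 0], "grip": -1}, {"dp": [-0.0063, 0, -0.033], "twist": [0, 0, 0], "grip": -1}, {"dp": [-0.0063, 0, -0.033], "twist": [0, 0, 0], "grip": -1}, {"dp": [-0.0063, 0, -0.033], "twist": [0, 0, 0], "grip": -1}, {"dp": [-0.0063, 0, -0.033], "twist": [0, 0, 0], "grip": -1}, {"dp": [-0.0063, 0, -0.033], "twist": [0, 0, 0], "grip": -1}, {"dp": [-0.0063, 0, -0.033], "twist": [0, 0, 0], "grip": -1}, {"dp": [-0.0063, 0, -0.033], "twist": [0, 0, 0], "grip": -1}]}}

```text
clock: 11.7
ee_pos: [0.6278, -0.1828, 0.2464]
tool_rot: [-1.543, -0.325, 0.332]
wrist_force: [-0.3, 1.0, -1.5]
finger_gap: 0.2
```

Request:
{"name": "step_arm", "arguments": {"steps": [{"dp": [-0.0063, 0, -0.033], "twist": [0, 0, 0], "grip": -1}, {"dp": [-0.006, 0, -0.03], "twist": [0, 0, 0], "grip": -1}, {"dp": [-0.0025, 0, -0.017], "twist": [0, 5, 0], "grip": -1}, {"dp": [0, 0, 0], "twist": [0, 6, 0], "grip": -1}, {"dp": [0, 0, 0], "twist": [0, 6, 0], "grip": -1}, {"dp": [0, 0, 0], "twist": [0, 6, 0], "grip": -1}, {"dp": [0, 0, 0], "twist": [0, 6, 0], "grip": -1}, {"dp": [0, 0, 0], "twist": [0, 6, 0], "grip": -1}, {"dp": [0, 0, 0], "twist": [0, 6, 0], "grip": -1}, {"dp": [0, 0, 0], "twist": [0, 6, 0], "grip": -1}, {"dp": [0, 0, 0], "twist": [0, 4, 0], "grip": -1}, {"dp": [0, 0, 0], "twist": [0, 0, 0], "grip": -1}]}}

```text
clock: 12.7
ee_pos: [0.6469, -0.2601, 0.2463]
tool_rot: [-1.538, 0.374, -0.366]
wrist_force: [-0.4, -0.8, -1.0]
finger_gap: 0.2
```

Request:
{"name": "step_arm", "arguments": {"steps": [{"dp": [0, 0, 0], "twist": [0, 0, 0], "grip": -1}, {"dp": [0, 0, 0], "twist": [0, 0, 0], "grip": -1}, {"dp": [0, 0, 0], "twist": [0, 0, 0], "grip": -1}]}}

```text
clock: 12.95
ee_pos: [0.6478, -0.2604, 0.2485]
tool_rot: [-1.539, 0.369, -0.367]
wrist_force: [-0.0, -0.7, -0.5]
finger_gap: 0.2
```

Run:
```python
from h import *
s=read_state();print(s["clock"],s["ee_pos"].round(4),s["wrist_force"].round(1),s["finger_gap"],s["joint_velocities"].round(3))
R=Ro.from_rotvec(s["tool_rot"]).as_matrix();print(R.round(3),np.degrees(np.arctan2(R[1,0],R[0,0])))
c=snap("wrist","w11")
```

```text
12.95 [ 0.6478 -0.2604  0.2485] [-0.  -0.7 -0.5] 0.2002205934434907 [ 0.    -0.005  0.009  0.002 -0.001  0.005]
[[ 0.892 -0.001  0.452]
 [-0.452  0.001  0.892]
 [-0.001 -1.    -0.   ]] -26.897405952458932
```

View pics/w11.png

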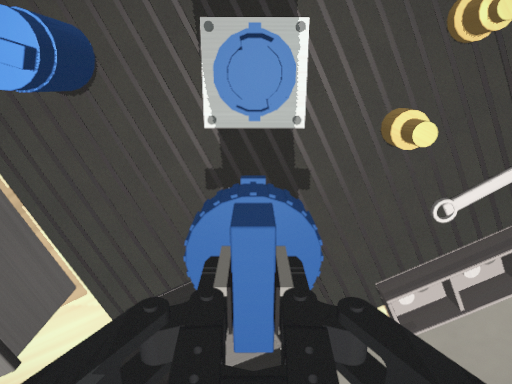

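Run:
```python
from h import *
c=load("w11")["color"]
cv2.imwrite("pics/w11c.png",cv2.resize(c[8:138,190:320],None,fx=5,fy=5,interpolation=cv2.INTER_CUBIC)[:600])
g=c[8:138,190:320]
```

```text
(no output)
```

View pics/w11c.png

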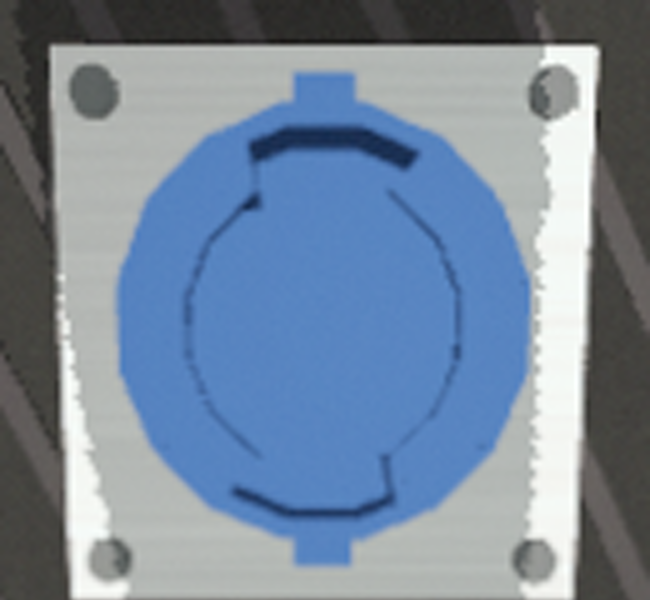

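Run:
```python
from h import *
c=load("w11")["color"]
cv2.imwrite("pics/w11d.png",cv2.resize(c[165:365,170:340],None,fx=3.5,fy=3,interpolation=cv2.INTER_CUBIC)[:600])
```

```text
(no output)
```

View pics/w11d.png

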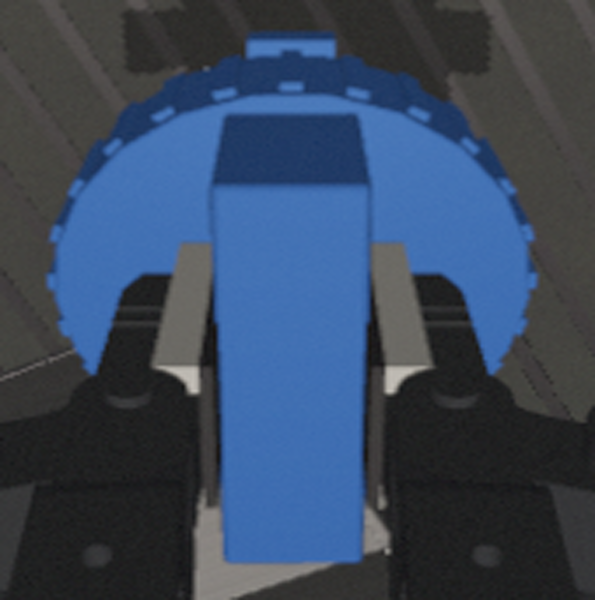

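```bash
cat > m.py <<'E'
from h import *
from scipy.optimize import least_squares
def toolray(c,uv):
    p=cv2.undistortPoints(np.array(uv,float).reshape(-1,1,2),c["K"],np.array([float(c["k1"]),0,0,0,0])).reshape(-1,2)
    T=c["T_tool_cam"];return T[:3,3],np.c_[p,np.ones(len(p))]@T[:3,:3].T
def ony(c,uv,y):
    o,d=toolray(c,uv);return o+d*((y-o[1])/d[:,1])[:,None]
E
python3 - <<'E'
from m import *
c=load("w11")
f=lambda x,y:(170+(x+.5)/3.5-.5,165+(y+.5)/3-.5)
P=[f(211,185),f(369,185),f(224,562),f(362,562)]
for h in(-.030,-.028,-.026,-.024,-.022,-.020):
    B=ony(c,P,h);print(h,"len",(B[2:,0].mean()-B[:2,0].mean()).round(4),"w",(B[1,2]-B[0,2]).round(4),(B[3,2]-B[2,2]).round(4),"ctr",B.mean(0).round(4))
# body top edge front: (290,93)
for h in(.002,.004,.006): print(ony(c,[f(290,93),f(52,270),f(532,270)],h).round(4))
E
```

```text
-0.03 len 0.0598 w 0.0169 0.0172 ctr [-0.0034 -0.03   -0.0004]
-0.028 len 0.0608 w 0.0172 0.0175 ctr [-0.002  -0.028  -0.0004]
-0.026 len 0.0619 w 0.0175 0.0178 ctr [-0.0006 -0.026  -0.0004]
-0.024 len 0.063 w 0.0178 0.0181 ctr [ 0.0009 -0.024  -0.0004]
-0.022 len 0.064 w 0.0181 0.0184 ctr [ 0.0023 -0.022  -0.0004]
-0.02 len 0.0651 w 0.0184 0.0187 ctr [ 0.0037 -0.02   -0.0004]
[[-0.0345  0.002  -0.0007]
 [-0.0036  0.002  -0.0344]
 [-0.0036  0.002   0.0336]]
[[-0.0338  0.004  -0.0007]
 [-0.0024  0.004  -0.0349]
 [-0.0025  0.004   0.0341]]
[[-0.0331  0.006  -0.0007]
 [-0.0013  0.006  -0.0353]
 [-0.0014  0.006   0.0346]]
```

Run:
```python
from m import *
c=load("w11")
f=lambda x,y:(190+(x+.5)/5-.5,8+(y+.5)/5-.5)
hsv=cv2.cvtColor(c["color"],cv2.COLOR_BGR2HSV)
m=cv2.inRange(hsv,(95,90,60),(125,255,255)); m[:8]=0;m[138:]=0;m[:,:190]=0;m[:,320:]=0
m=cv2.morphologyEx(m,cv2.MORPH_CLOSE,np.ones((7,7)))
ct=max(cv2.findContours(m,cv2.RETR_EXTERNAL,cv2.CHAIN_APPROX_NONE)[0],key=cv2.contourArea).reshape(-1,2)
for h in(.1885,.1905,.193):
    Q=ony(c,ct,h)[:,[0,2]]
    x0=[*np.median(Q,0),.04]
    r=least_squares(lambda p:np.hypot(Q[:,0]-p[0],Q[:,1]-p[1])-p[2],x0,loss="soft_l1",f_scale=.0005).x
    print(h,"cup",r.round(4))
    A=np.array([f(324,73),f(323,566)]);W=ony(c,A,h);d=W[1]-W[0];print(" ribs",W.round(4).tolist(),W.mean(0).round(4),np.degrees(np.arctan2(d[2],d[0])))
    M=ony(c,[f(187,320),f(460,320),f(325,127),f(325,512)],h);print(" mouth",M.round(4).tolist())
F=[f(50,45),f(599,45),f(72,600),f(572,600)]
W=ony(c,F,.2405);print(W.round(4).tolist())
for i,j in((0,1),(0,2),(1,3)): d=W[j]-W[i];print(np.degrees(np.arctan2(d[2],d[0])),np.linalg.norm(d))
s=c["R"].T;print(s)
```

```text
0.1885 cup [-0.0939  0.0007  0.0389]
 ribs [[-0.1377, 0.1885, 0.0008], [-0.0494, 0.1885, 0.0008]] [-0.0935  0.1885  0.0008] 0.008788422955343102
 mouth [[-0.0952, 0.1885, -0.0251], [-0.0953, 0.1885, 0.0267], [-0.1287, 0.1885, 0.001], [-0.0598, 0.1885, 0.0012]]
0.1905 cup [-0.0939  0.0007  0.0392]
 ribs [[-0.138, 0.1905, 0.0008], [-0.0492, 0.1905, 0.0008]] [-0.0936  0.1905  0.0008] 0.008788422955343067
 mouth [[-0.0953, 0.1905, -0.0252], [-0.0954, 0.1905, 0.0268], [-0.1289, 0.1905, 0.001], [-0.0596, 0.1905, 0.0012]]
0.193 cup [-0.094   0.0007  0.0394]
 ribs [[-0.1384, 0.193, 0.0008], [-0.0489, 0.193, 0.0008]] [-0.0937  0.193   0.0008] 0.008788422955343097
 mouth [[-0.0954, 0.193, -0.0254], [-0.0954, 0.193, 0.027], [-0.1293, 0.193, 0.001], [-0.0594, 0.193, 0.0012]]
[[-0.1516, 0.2405, -0.0565], [-0.1517, 0.2405, 0.0586], [-0.0363, 0.2405, -0.0569], [-0.0364, 0.2405, 0.0585]]
90.07289312415297 0.11511599818568179
-0.21230180136632884 0.11533270173020371
-0.07677985872696136 0.11535250649841745
[[ 4.51427401e-01  8.44965887e-01  2.86785551e-01]
 [ 8.92307846e-01 -4.27513230e-01 -1.44979815e-01]
 [ 1.01619159e-04  3.21348859e-01 -9.46960876e-01]]
```

Request:
{"name": "step_arm", "arguments": {"steps": [{"dp": [-0.02, 0, 0], "twist": [0, 0, 0], "grip": -1}, {"dp": [-0.03, 0, 0.0012], "twist": [0, 0, 0], "grip": -1}, {"dp": [-0.03, 0.01, 0], "twist": [0, 0, 0], "grip": -1}, {"dp": [-0.0137, 0.02, 0], "twist": [0, 0, 0], "grip": -1}, {"dp": [0, 0.03, 0], "twist": [0, 0, 0], "grip": -1}, {"dp": [0, 0.03, 0], "twist": [0, 0, 0], "grip": -1}, {"dp": [0, 0.02, 0], "twist": [0, 0, 0], "grip": -1}, {"dp": [0, 0.01, 0], "twist": [0, 0, 0], "grip": -1}, {"dp": [0, 0, 0], "twist": [0, 0, 0], "grip": -1}, {"dp": [0, 0, 0], "twist": [0, 0, 0], "grip": -1}, {"dp": [0, 0, 0], "twist": [0, 0, 0], "grip": -1}]}}

```text
clock: 13.92
ee_pos: [0.5665, -0.2175, 0.131]
tool_rot: [-1.54, 0.367, -0.371]
wrist_force: [0.5, 0.4, -0.5]
finger_gap: 0.199
```

Run:
```python
from h import *
s=read_state();print(s["clock"],s["ee_pos"].round(4),s["wrist_force"].round(1),s["finger_gap"],s["joint_velocities"].round(3))
R=Ro.from_rotvec(s["tool_rot"]).as_matrix();print(R.round(4),np.degrees(np.arctan2(R[1,0],R[0,0])))
w11=np.array([.6478,-.2604,.2485]);print("target from w11 frame", w11+np.array([[.892,.452],[-.452,.892]]+[[0,0]])@[-.0937,.0012])
c=snap("wrist","w12");d=snap("side","s12");snap("top","t12")
cv2.imwrite("pics/s12c.png",cv2.resize(d["color"][200:320,200:320],None,fx=5,fy=5,interpolation=cv2.INTER_CUBIC))
```

```text
13.9167 [ 0.5665 -0.2175  0.131 ] [ 0.5  0.4 -0.5] 0.1985682444983287 [-0.    -0.007  0.01  -0.002 -0.001  0.   ]
[[ 8.914e-01  2.700e-03  4.532e-01]
 [-4.532e-01 -1.000e-03  8.914e-01]
 [ 2.900e-03 -1.000e+00  3.000e-04]] -26.950981275969262
target from w11 frame [ 0.564762  -0.2169772  0.2485   ]
```

View pics/w12.png

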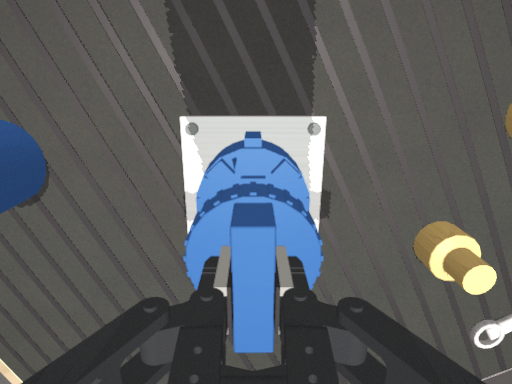

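View pics/s12c.png

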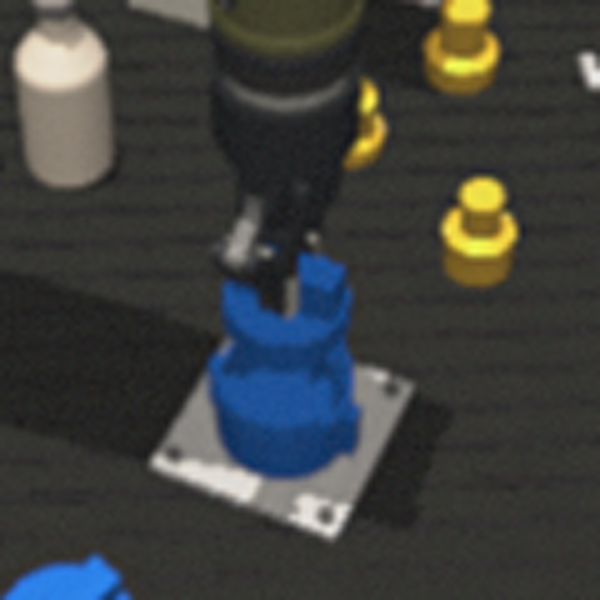

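Run:
```python
from h import *
c=load("w12")["color"]
cv2.imwrite("pics/w12c.png",cv2.resize(c[105:235,170:340],None,fx=4.5,fy=4.5,interpolation=cv2.INTER_CUBIC))
```

```text
(no output)
```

View pics/w12c.png

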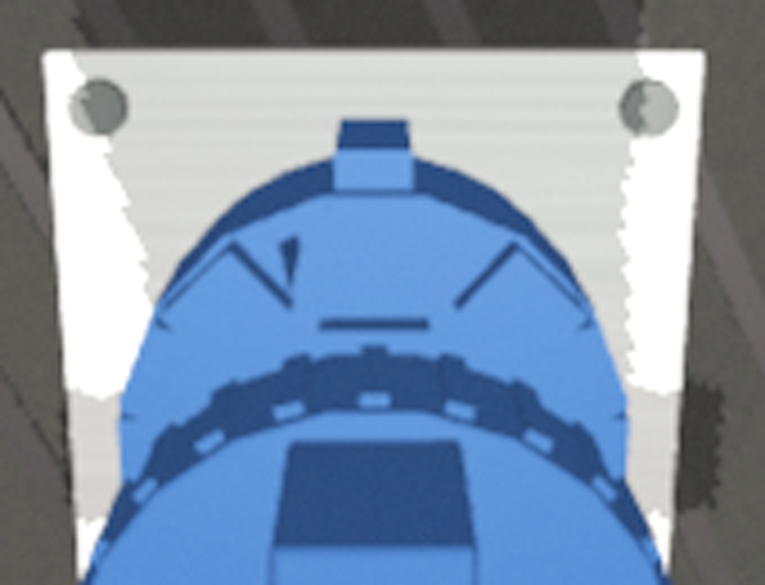

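Run:
```python
from m import *
c=load("w12")
f=lambda x,y:(170+(x+.5)/4.5-.5,105+(y+.5)/4.5-.5)
for dz in(0,-.0025):
    z=.131+dz
    F=ony(c,[f(45,50),f(705,50)],z-.008);print("foot",F.round(4).tolist(),"ctr x",F[:,0].mean()+.0575,"z",F[:,2].mean(),np.linalg.norm(F[1]-F[0]),np.degrees(np.arctan2(F[1,0]-F[0,0],F[1,2]-F[0,2])))
    M=ony(c,[f(335,192),f(413,192),f(120,420),f(628,420),f(233,243),f(517,243)],z-.058);print("rim",M.round(4).tolist(),M[2:4].mean(0),M[4:].mean(0))
f2=lambda x,y:f(x,y)
# stage again: body top front edge and bar corners
print(ony(c,[f(375,411),f(273,547),f(475,547)],.002).round(4).tolist())
# rotation effect of R tilt small
```

```text
foot [[-0.0601, 0.123, -0.0585], [-0.0602, 0.123, 0.0576]] ctr x -0.0026653943874738253 z -0.0004662098387008991 0.11606301501507207 -0.060695972781007045
rim [[-0.0441, 0.073, -0.0063], [-0.0441, 0.073, 0.0051], [-0.0086, 0.073, -0.0398], [-0.0087, 0.073, 0.0387], [-0.0365, 0.073, -0.0215], [-0.0365, 0.073, 0.0206]] [-0.00867653  0.073      -0.00057765] [-0.03649888  0.073      -0.00045364]
foot [[-0.0603, 0.1205, -0.058], [-0.0604, 0.1205, 0.057]] ctr x -0.0028856638618690797 z -0.0004669672225975953 0.1149685064131915 -0.06069597278100744
rim [[-0.0446, 0.0705, -0.0063], [-0.0446, 0.0705, 0.0051], [-0.0095, 0.0705, -0.0394], [-0.0096, 0.0705, 0.0382], [-0.037, 0.0705, -0.0213], [-0.0371, 0.0705, 0.0204]] [-0.00954642  0.0705     -0.00057729] [-0.03704541  0.0705     -0.00045472]
[[-0.0344, 0.002, -0.0005], [-0.019, 0.002, -0.0113], [-0.0191, 0.002, 0.0102]]
```

Request:
{"name": "step_arm", "arguments": {"steps": [{"dp": [-0.0021, 0, 0], "twist": [0, 0, 0], "grip": -1}, {"dp": [0, 0.008, 0], "twist": [0, 0, 0], "grip": -1}, {"dp": [0, 0.01, 0], "twist": [0, 0, 0], "grip": -1}, {"dp": [0, 0.006, 0], "twist": [0, 0, 0], "grip": -1}, {"dp": [0, 0, 0], "twist": [0, 0, 0], "grip": -1}, {"dp": [0, 0, 0], "twist": [0, 0, 0], "grip": -1}, {"dp": [0, 0, 0], "twist": [0, 0, 0], "grip": -1}]}}

```text
clock: 14.65
ee_pos: [0.5632, -0.216, 0.1051]
tool_rot: [-1.539, 0.369, -0.369]
wrist_force: [-1.1, 0.6, -0.6]
finger_gap: 0.199
```

Run:
```python
from h import *
s=read_state();print(s["clock"],s["ee_pos"].round(4),s["wrist_force"].round(1),rel([.5646,-.2165,.085]).round(4))
c=snap("wrist","w13");d=snap("side","s13")
cv2.imwrite("pics/w13c.png",cv2.resize(c["color"][115:245,170:340],None,fx=4.5,fy=4.5,interpolation=cv2.INTER_CUBIC))
cv2.imwrite("pics/s13c.png",cv2.resize(d["color"][225:315,215:305],None,fx=6,fy=6,interpolation=cv2.INTER_CUBIC))
```

```text
14.65 [ 0.5632 -0.216   0.1051] [-1.1  0.6 -0.6] [0.0015 0.0201 0.0002]
```

View pics/w13c.png

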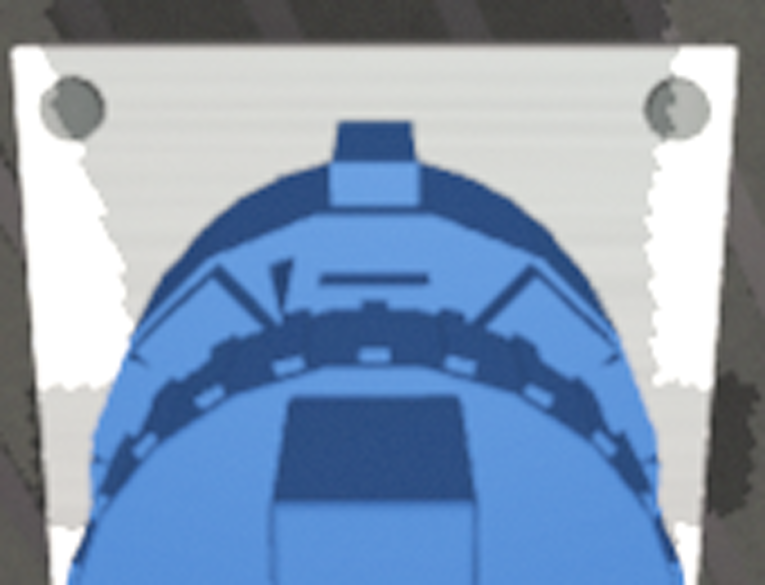

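View pics/s13c.png

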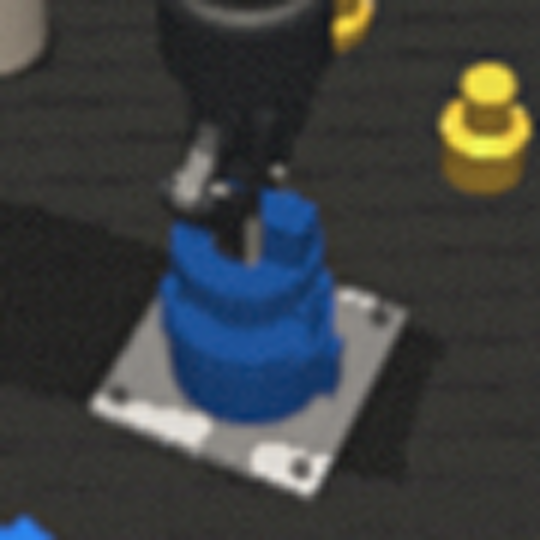

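Run:
```python
from m import *
c=load("w13")
f=lambda x,y:(170+(x+.5)/4.5-.5,115+(y+.5)/4.5-.5)
for dz in(0,-.0025):
    z=.1051+dz
    F=ony(c,[f(12,47),f(738,47)],z-.008);print("foot ctr x",F[:,0].mean()+.0575,"z",F[:,2].mean(),np.linalg.norm(F[1]-F[0]),np.degrees(np.arctan2(F[1,0]-F[0,0],F[1,2]-F[0,2])))
    M=ony(c,[f(376,210)],z-.058);print("rim back",M.round(4))
    H=ony(c,[f(72,108),f(677,108)],z-.008);print(H.mean(0),np.linalg.norm(H[1]-H[0]))
c=load("w12")
f=lambda x,y:(170+(x+.5)/4.5-.5,105+(y+.5)/4.5-.5)
print(ony(c,[f(373,192)],.0705))
print(ony(load("w13"),[(170+375.5/4.5-.5,115+365.5/4.5-.5)],.002))
c=load("w11");f=lambda x,y:(190+(x+.5)/5-.5,8+(y+.5)/5-.5)
H=ony(c,[f(94,91),f(553,91),f(110,558),f(534,558)],.2405);print(H.round(4),H.mean(0))
```

```text
foot ctr x 0.001614227397412779 z -0.00046718970877814014 0.11623195478997564 -0.060348939309992224
rim back [[-0.0406  0.0471 -0.0003]]
[-0.04610617  0.0971     -0.00053905] 0.09805635597501085
foot ctr x 0.001325395754524776 z -0.00046801781090416786 0.11501716044415317 -0.060348939309998746
rim back [[-0.0411  0.0446 -0.0003]]
[-0.04649721  0.0946     -0.00053913] 0.09703152328570747
[[-0.04457032  0.0705     -0.0007534 ]]
[[-0.03447435  0.002      -0.0004664 ]]
[[-0.1428  0.2405 -0.0476]
 [-0.1429  0.2405  0.0494]
 [-0.0458  0.2405 -0.0478]
 [-0.0459  0.2405  0.0493]] [-0.09433183  0.2405      0.00083866]
```

Run:
```python
from m import *
for n,oy,ya,yb,yc,z in(("w12",105,120,150,192,.1285),("w13",115,122,162,210,.1026)):
    c=load(n);f=lambda x,y:(170+(x+.5)/4.5-.5,oy+(y+.5)/4.5-.5)
    for zz in(.058,.05,.045,.008): print(n,zz,ony(c,[f(375,ya),f(375,yb),f(375,yc)],z-zz)[:,0].round(4))
# w13 mouth gap outer line (320..428,280) and widest rim
c=load("w13");f=lambda x,y:(170+(x+.5)/4.5-.5,115+(y+.5)/4.5-.5)
print(ony(c,[f(375,275),f(375,285),f(320,280),f(428,280),f(218,268),f(533,268)],.1026-.058).round(4))
```

```text
w12 0.058 [-0.0549 -0.0507 -0.0446]
w12 0.05 [-0.0539 -0.0494 -0.0431]
w12 0.045 [-0.0532 -0.0486 -0.0422]
w12 0.008 [-0.0482 -0.0429 -0.0354]
w13 0.058 [-0.0525 -0.0474 -0.0411]
w13 0.05 [-0.0512 -0.0458 -0.0393]
w13 0.045 [-0.0503 -0.0449 -0.0382]
w13 0.008 [-0.0442 -0.0377 -0.0298]
[[-0.0324  0.0446 -0.0005]
 [-0.0311  0.0446 -0.0005]
 [-0.0317  0.0446 -0.0077]
 [-0.0318  0.0446  0.0065]
 [-0.0334  0.0446 -0.021 ]
 [-0.0334  0.0446  0.0202]]
```

Request:
{"name": "step_arm", "arguments": {"steps": [{"dp": [0.0013, 0, 0], "twist": [0, 0, 0], "grip": -1}, {"dp": [0, 0.002, 0], "twist": [0, 0, 0], "grip": -1}, {"dp": [0, 0, 0], "twist": [0, 0, 0], "grip": -1}, {"dp": [0, 0, 0], "twist": [0, 0, 0], "grip": -1}]}}

```text
clock: 15.08
ee_pos: [0.5644, -0.2166, 0.1033]
tool_rot: [-1.539, 0.369, -0.369]
wrist_force: [-0.2, -0.2, -1.6]
finger_gap: 0.199
```

On target (0.5644, -0.2166). Lower in small steps.

Request:
{"name": "step_arm", "arguments": {"steps": [{"dp": [0, 0.002, 0], "twist": [0, 0, 0], "grip": -1}, {"dp": [0, 0.002, 0], "twist": [0, 0, 0], "grip": -1}, {"dp": [0, 0.002, 0], "twist": [0, 0, 0], "grip": -1}, {"dp": [0, 0, 0], "twist": [0, 0, 0], "grip": -1}, {"dp": [0, 0, 0], "twist": [0, 0, 0], "grip": -1}]}}

```text
clock: 15.5
ee_pos: [0.5642, -0.2166, 0.0971]
tool_rot: [-1.539, 0.369, -0.368]
wrist_force: [0.6, -0.0, 0.0]
finger_gap: 0.199
```

Request:
{"name": "step_arm", "arguments": {"steps": [{"dp": [0, 0.002, 0], "twist": [0, 0, 0], "grip": -1}, {"dp": [0, 0.002, 0], "twist": [0, 0, 0], "grip": -1}, {"dp": [0, 0.002, 0], "twist": [0, 0, 0], "grip": -1}, {"dp": [0, 0, 0], "twist": [0, 0, 0], "grip": -1}, {"dp": [0, 0, 0], "twist": [0, 0, 0], "grip": -1}]}}

```text
clock: 15.92
ee_pos: [0.5643, -0.2166, 0.0912]
tool_rot: [-1.539, 0.369, -0.369]
wrist_force: [0.2, -0.4, -1.2]
finger_gap: 0.196
```

Request:
{"name": "step_arm", "arguments": {"steps": [{"dp": [0, 0.002, 0], "twist": [0, 0, 0], "grip": -1}, {"dp": [0, 0.002, 0], "twist": [0, 0, 0], "grip": -1}, {"dp": [0, 0, 0], "twist": [0, 0, 0], "grip": -1}, {"dp": [0, 0, 0], "twist": [0, 0, 0], "grip": -1}]}}

```text
clock: 16.25
ee_pos: [0.5643, -0.2166, 0.0872]
tool_rot: [-1.539, 0.369, -0.369]
wrist_force: [-0.0, -0.8, -0.6]
finger_gap: 0.199
```

Request:
{"name": "step_arm", "arguments": {"steps": [{"dp": [0, 0.001, 0], "twist": [0, 0, 0], "grip": -1}, {"dp": [0, 0.001, 0], "twist": [0, 0, 0], "grip": -1}, {"dp": [0, 0, 0], "twist": [0, 0, 0], "grip": -1}, {"dp": [0, 0, 0], "twist": [0, 0, 0], "grip": -1}]}}

```text
clock: 16.58
ee_pos: [0.5644, -0.2166, 0.0853]
tool_rot: [-1.539, 0.369, -0.369]
wrist_force: [0.1, 0.5, -1.3]
finger_gap: 0.201
```

Request:
{"name": "step_arm", "arguments": {"steps": [{"dp": [0, 0.001, 0], "twist": [0, 0, 0], "grip": -1}, {"dp": [0, 0.0005, 0], "twist": [0, 0, 0], "grip": -1}, {"dp": [0, 0, 0], "twist": [0, 0, 0], "grip": -1}, {"dp": [0, 0, 0], "twist": [0, 0, 0], "grip": -1}]}}

```text
clock: 16.92
ee_pos: [0.5646, -0.2167, 0.0844]
tool_rot: [-1.539, 0.368, -0.369]
wrist_force: [-1.0, 0.8, 3.3]
finger_gap: 0.201
```

Request:
{"name": "step_arm", "arguments": {"steps": [{"dp": [0, 0, 0], "twist": [0, 3, 0], "grip": -1}, {"dp": [0, 0, 0], "twist": [0, 5, 0], "grip": -1}, {"dp": [0, 0, 0], "twist": [0, 5, 0], "grip": -1}, {"dp": [0, 0, 0], "twist": [0, 5, 0], "grip": -1}, {"dp": [0, 0, 0], "twist": [0, 5, 0], "grip": -1}, {"dp": [0, 0, 0], "twist": [0, 5, 0], "grip": -1}, {"dp": [0, 0, 0], "twist": [0, 5, 0], "grip": -1}, {"dp": [0, 0, 0], "twist": [0, 5, 0], "grip": -1}, {"dp": [0, 0, 0], "twist": [0, 2, 0], "grip": -1}, {"dp": [0, 0, 0], "twist": [0, 0, 0], "grip": -1}]}}

```text
clock: 17.75
ee_pos: [0.5651, -0.2171, 0.0844]
tool_rot: [-1.373, 0.907, -0.91]
wrist_force: [-0.1, -0.3, 3.5]
finger_gap: 0.197
```

Run:
```python
from h import *
s=read_state();R=Ro.from_rotvec(s["tool_rot"]).as_matrix();print(s["clock"],s["ee_pos"].round(4),s["wrist_force"].round(1),s["ft_torque"].round(2),np.degrees(np.arctan2(R[1,0],R[0,0])),s["joint_pos"][5])
```

```text
17.75 [ 0.5651 -0.2171  0.0844] [-0.1 -0.3  3.5] [-0.17  0.09 -0.03] -66.99163889040847 0.8026369152253171
```

Turning freely (40° done). Continue.

Request:
{"name": "step_arm", "arguments": {"steps": [{"dp": [0, 0, 0], "twist": [0, 3, 0], "grip": -1}, {"dp": [0, 0, 0], "twist": [0, 5, 0], "grip": -1}, {"dp": [0, 0, 0], "twist": [0, 5, 0], "grip": -1}, {"dp": [0, 0, 0], "twist": [0, 5, 0], "grip": -1}, {"dp": [0, 0, 0], "twist": [0, 5, 0], "grip": -1}, {"dp": [0, 0, 0], "twist": [0, 5, 0], "grip": -1}, {"dp": [0, 0, 0], "twist": [0, 5, 0], "grip": -1}, {"dp": [0, 0, 0], "twist": [0, 3, 0], "grip": -1}, {"dp": [0, 0, 0], "twist": [0, 2, 0], "grip": -1}, {"dp": [0, 0, 0], "twist": [0, 0, 0], "grip": -1}, {"dp": [0, 0, 0], "twist": [0, 0, 0], "grip": -1}]}}

```text
clock: 18.67
ee_pos: [0.565, -0.2171, 0.0844]
tool_rot: [-1.075, 1.397, -1.399]
wrist_force: [0.2, -1.2, 5.6]
finger_gap: 0.202
```

Run:
```python
from h import *
s=read_state();R=Ro.from_rotvec(s["tool_rot"]).as_matrix();print(s["clock"],s["ee_pos"].round(4),s["wrist_force"].round(1),s["ft_torque"].round(2),np.degrees(np.arctan2(R[1,0],R[0,0])),s["joint_pos"][5])
snap("wrist","w14")
```

```text
18.6667 [ 0.565  -0.2171  0.0844] [ 0.2 -1.2  5.6] [-0.23  0.17 -0.03] -104.87826535262566 1.4638468091015542
```

View pics/w14.png

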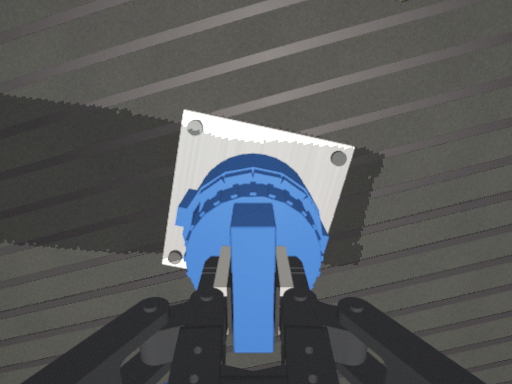

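Request:
{"name": "step_arm", "arguments": {"steps": [{"dp": [0, 0, 0], "twist": [0, 2, 0], "grip": -1}, {"dp": [0, 0, 0], "twist": [0, 2, 0], "grip": -1}, {"dp": [0, 0, 0], "twist": [0, 2, 0], "grip": -1}, {"dp": [0, 0, 0], "twist": [0, 0, 0], "grip": -1}, {"dp": [0, 0, 0], "twist": [0, 0, 0], "grip": -1}]}}

```text
clock: 19.13
ee_pos: [0.5645, -0.2168, 0.0844]
tool_rot: [-1.017, 1.468, -1.47]
wrist_force: [-1.7, -1.6, 5.7]
finger_gap: 0.201
```

Run:
```python
from h import *
s=read_state();R=Ro.from_rotvec(s["tool_rot"]).as_matrix();print(s["clock"],s["ee_pos"].round(4),s["wrist_force"].round(1),s["ft_torque"].round(2),np.degrees(np.arctan2(R[1,0],R[0,0])),s["joint_pos"][5])
```

```text
19.1333 [ 0.5645 -0.2168  0.0844] [-1.7 -1.6  5.7] [-0.27  0.36  1.61] -110.62304945507624 1.564598901875429
```

Request:
{"name": "step_arm", "arguments": {"steps": [{"dp": [0, 0, 0], "twist": [0, 0, 0], "grip": -0.1}, {"dp": [0, 0, 0], "twist": [0, 0, 0], "grip": -0.1}, {"dp": [0, 0, 0], "twist": [0, 0, 0], "grip": -0.1}, {"dp": [0, 0, 0], "twist": [0, 0, 0], "grip": -0.1}, {"dp": [0, 0, 0], "twist": [0, 0, 0], "grip": -0.1}]}}

```text
clock: 19.55
ee_pos: [0.5642, -0.2165, 0.0835]
tool_rot: [-1.014, 1.474, -1.473]
wrist_force: [-0.9, 0.1, -0.3]
finger_gap: 0.45
```

Run:
```python
from h import *
s=read_state();R=Ro.from_rotvec(s["tool_rot"]).as_matrix();print(s["clock"],s["ee_pos"].round(4),s["wrist_force"].round(1),s["ft_torque"].round(2),np.degrees(np.arctan2(R[1,0],R[0,0])),s["finger_gap"])
snap("wrist","w15")
```

```text
19.55 [ 0.5642 -0.2165  0.0835] [-0.9  0.1 -0.3] [-0.   -0.02  0.01] -110.95662153911516 0.4501564217395711
```

View pics/w15.png

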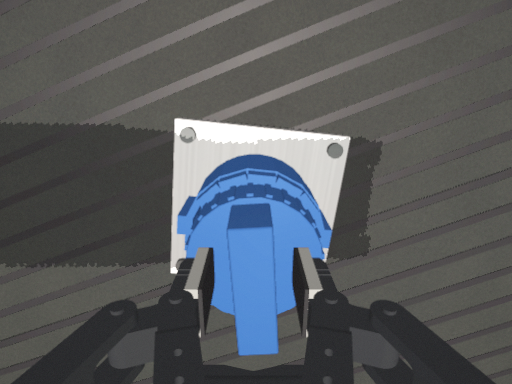

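Request:
{"name": "step_arm", "arguments": {"steps": [{"dp": [0, -0.008, 0], "twist": [0, 0, 0], "grip": -0.1}, {"dp": [0, -0.02, 0], "twist": [0, 0, 0], "grip": -0.1}, {"dp": [0, -0.035, 0], "twist": [0, 0, 0], "grip": -0.1}, {"dp": [0, -0.04, 0], "twist": [0, 0, 0], "grip": -0.1}, {"dp": [0, -0.04, 0], "twist": [0, 0, 0], "grip": -0.1}, {"dp": [0, -0.03, 0], "twist": [0, 0, 0], "grip": -0.1}, {"dp": [0.02, -0.01, 0], "twist": [0, 0, 0], "grip": -0.1}, {"dp": [0.03, 0, 0], "twist": [0, 0, 0], "grip": -0.1}, {"dp": [0.03, 0, 0], "twist": [0, 0, 0], "grip": -0.1}, {"dp": [0, 0, 0], "twist": [0, 0, 0], "grip": -0.1}, {"dp": [0, 0, 0], "twist": [0, 0, 0], "grip": -0.1}, {"dp": [0, 0, 0], "twist": [0, 0, 0], "grip": -0.1}]}}

```text
clock: 20.6
ee_pos: [0.5358, -0.2911, 0.2671]
tool_rot: [-1.013, 1.474, -1.473]
wrist_force: [0.0, 0.6, 1.0]
finger_gap: 0.452
```

Run:
```python
from h import *
s=read_state();R=Ro.from_rotvec(s["tool_rot"]).as_matrix();print(s["clock"],s["ee_pos"].round(4),s["wrist_force"].round(1),np.degrees(np.arctan2(R[1,0],R[0,0])))
c=snap("wrist","w16");d=snap("side","s16");snap("top","t16")
cv2.imwrite("pics/w16c.png",cv2.resize(c["color"][0:150,170:340],None,fx=4,fy=4,interpolation=cv2.INTER_CUBIC))
cv2.imwrite("pics/s16c.png",cv2.resize(d["color"][130:380,140:400],None,fx=2.4,fy=2.4,interpolation=cv2.INTER_CUBIC))
```

```text
20.6 [ 0.5358 -0.2911  0.2671] [0.  0.6 1. ] -110.98406975158589
```

View pics/w16c.png

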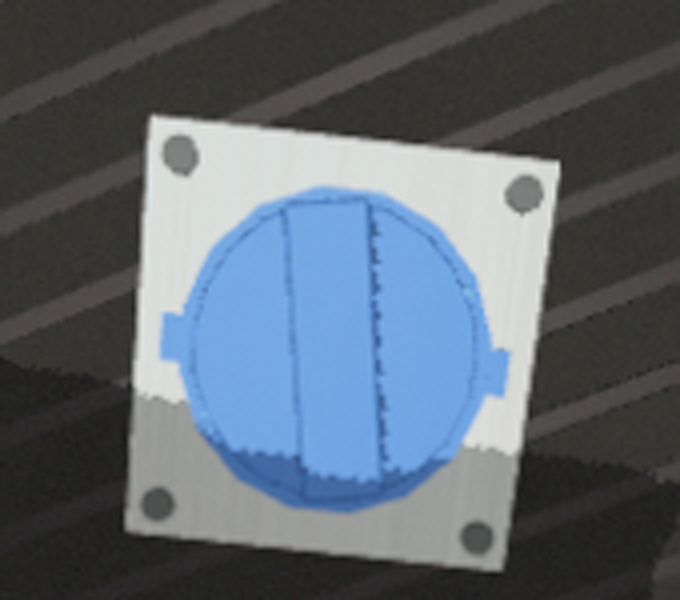

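View pics/s16c.png

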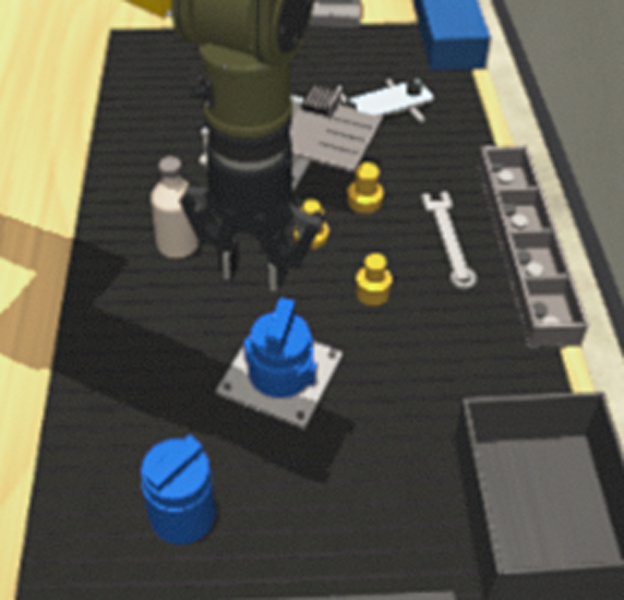

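View pics/t16.png

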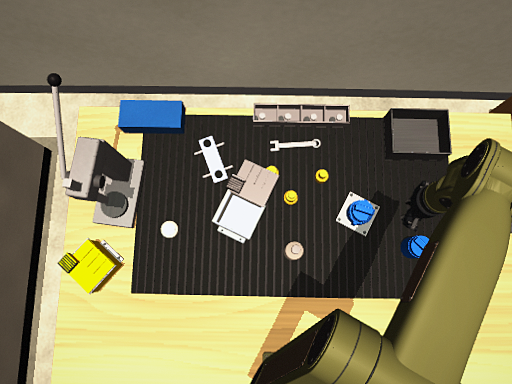

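Run:
```python
from h import *
c=load("w16");f=lambda x,y:(170+(x+.5)/4-.5,0+(y+.5)/4-.5)
B=onz(c,[f(288,210),f(303,497),f(369,200),f(381,480)],.1055)
for i,j in((0,1),(2,3)): d=B[j]-B[i];print("bar",np.degrees(np.arctan2(d[1],d[0])))
r=onz(c,[f(162,336),f(510,374)],.055);d=r[1]-r[0];print("ribs",np.degrees(np.arctan2(d[1],d[0])),r.mean(0))
F=onz(c,[f(150,115),f(560,160),f(127,530),f(503,571)],.008);print(F.mean(0)); 
for i,j in((0,1),(2,3),(0,2),(1,3)): d=F[j]-F[i];print("foot",np.degrees(np.arctan2(d[1],d[0])),np.linalg.norm(d))
a,b=load("top0")["color"],load("t16")["color"]
D=cv2.absdiff(a,b).max(2)
for n,(x,y) in dict(oil=(293,250),a0=(271,172),a1=(291,197),a2=(322,175),plate=(212,160),wrench=(295,145),wheel=(169,229)).items(): print(n,(D[y-12:y+13,x-12:x+13]>60).sum())
w=load("w7");t=read_state()
```

```text
bar -108.28961882688246
bar -107.80112450646693
ribs -26.87969506161123 [ 0.56464025 -0.21731483  0.055     ]
[ 0.56437669 -0.21704703  0.008     ]
foot -26.634080096168194 0.11494976424726971
foot -27.14714216784761 0.11539163577350177
foot -116.80561293712391 0.1151268091156938
foot -116.5884161481198 0.11615960479119933
oil 0
a0 280
a1 0
a2 0
plate 0
wrench 0
wheel 0
```

```bash
python3 -c "
from h import *
print(read_state()['wrist_force'],read_state()['joint_velocities'].round(3));print(close_job())"
```

```text
[-0.15720036  0.62187765  0.04415783] [ 0.003 -0.    -0.001 -0.001 -0.002  0.001]
the job is handed in; nothing more can be done
None
```

I opened the drying box and locked the capsule stage on the base. I handed in at about 20.8 s of the 64 s, with the gripper clear and nothing touched. The hand-in gave no verdict.

- **Cover:** I held the tab down and slid the cover until it hit its hard stop. The cover's rear edge then measured about +52 mm along the box, which is fully open. After I lifted off, the tab was up again.
- **Stage on base:** I gripped the stage by its bar and lowered it into the base with no contact until it seated. I turned it clockwise until the torque jumped to 1.6 N m. The bar slipped about 3–4° in the pads there: the tool turned about 84°, the stage about 81° against the base ribs, close to the 80° stop.
- **Bystanders:** Before-and-after top images showed no change at the oil bottle, two adapters, the skate plate, wrench and wheel. In the top image the third adapter is partly hidden by the open cover; the side view shows it in the same place. The closed capsule was only looked at by eye.

**Checks that disagreed or were not made:**
- The base centre measured up to about 3 mm apart from different features when I was close in. I used a value in the middle, and the stage went in cleanly.
- The height reading seemed about 2.5 mm high, so I judged contact by force.
- I did not pull-test the lock.

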